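# Prove the serving shuttle and send the portion cups across

## Task

Open the serving shuttle for the day: clear the shaker off its rail and stand it upright on the bar mat, slide the carriage to the loading end (right) until its spring button pops up, then, before loading anything, stroke it slowly through its whole travel to the serving end (left) and back, feeling for sticky spots; press the button flush to free the carriage, and let it pop fully up in the hole at each end. With the carriage locked at the loading end, stand every lidded portion cup upright in the dish, one to a bay. Then send it slowly to the serving end and leave it locked there with the cups standing in their bays; do not run the dish into the shaker, and leave the tin and the jigger alone.

Things in the scene. Friction and masses are not known exactly. Their poses are not given: they have to be found in the camera images.
- rail: Fixed grey metal C-section rail, open slot upward, 64 mm wide (x), 560 mm long (y), 30 mm high. Origin at the centre of its underside, x away from the robot, y along it towards the serving end (left), z up. Its front flange (robot's side of the top, 2 mm thick, upper face at z = 30 mm) has two 20 mm lock holes at x = -19 mm: y = -230 mm (loading end) and +10 mm (serving end).
- carriage (a joint): Position of the carriage along the rail, m: 0 = loading end (right), 0.24 = serving end (left), stops 1 mm beyond. Starts between them, free. About 1.5 N of friction; somewhere on the way a stiff patch some 30 mm long needs up to about 12 N. Slide it slowly, under 0.25 m/s.
- button (a joint): How far the button is pressed, m: 0 = fully up in a lock hole (carriage locked), 0.0095 = flush with the flange, 0.0115 = held down under the flange, as it is between the holes. Spring 3 N when up, 5.4 N flush. With it flush (within 1.5 mm), push the carriage with up to about 15 N: the hole's edge presses it under, and after 10 mm of travel it stays down by itself.
- button_top (a point): Top of the button, a steel dome 18 mm across that stands 9.5 mm proud of the flange when up, at the carriage's right end. It moves with the carriage and the button; in the rail's frame x = -19 mm, y = -230 mm + carriage joint, z = 39.5 mm - button joint.
- cradle (a point): Point on the flange's upper face straight below the button's top, moving with the carriage: centre of the black thumb cradle. Two lugs fixed to the carriage stand left and right of it, inner faces 17 mm away along the rail, each 6 mm thick, 38 mm deep (x -13 to +25 mm), top 32 mm above the point; a low rib joins them 23 mm behind it. Closed fingers between the lugs push the carriage either way.
- shot_dish: White dish fixed on the carriage, 72 mm (x, across the rail) by 204 mm (y, along it) by 19 mm high; origin at the centre of its underside: rail y = -80 mm + carriage joint, z = 39 mm; axes as the rail's. Floor 3 mm above the underside, 62 mm wide inside; two dividers 8 mm high make three bays centred at y = -64, 0 and +64 mm, one cup to a bay.
- cup_0: lidded steel portion cup, upright: 45 mm across at its foot, widening to 56 mm at the rim and 57 mm at the flat lid, 35 mm high with the lid (which is fixed and closes it), 0.1 kg; origin at the centre of its underside, z up; grasp across the outside of the rim from above; may be absent
- cup_1: lidded steel portion cup, upright: 45 mm across at its foot, widening to 56 mm at the rim and 57 mm at the flat lid, 35 mm high with the lid (which is fixed and closes it), 0.1 kg; origin at the centre of its underside, z up; grasp across the outside of the rim from above; may be absent
- cup_2: lidded steel portion cup, upright: 45 mm across at its foot, widening to 56 mm at the rim and 57 mm at the flat lid, 35 mm high with the lid (which is fixed and closes it), 0.1 kg; origin at the centre of its underside, z up; grasp across the outside of the rim from above; may be absent
- bar_mat: Fixed black rubber bar mat behind the rail, 140 mm (x) by 440 mm (y) by 3 mm thick, on which the cups stand; origin at the centre of its underside
- steel_tin: round lidded steel tin, 116 mm across, 62 mm high, bystander; origin at the centre of its underside
- shaker: small clear shaker with a rounded steel top, 44 mm across, 90 mm high, straight-sided up to 60 mm, 0.1 kg, left standing on top of the rail near the serving end, in the carriage's way; origin at the centre of its underside, z up
- jigger: steel double jigger, 47 mm across, 78 mm high, bystander; origin at the centre of its underside

How it is judged:
By the outcome, as a careful person would: the job done as asked, in the order asked, and still so for the second after the job is handed in, with the robot touching nothing.
Of cup_0, cup_1, cup_2 only 2 to 3 are there at a start; the rules pass over those that are not, and their reading is None.
At some moment in a run one of cup_0, cup_1, cup_2 may be knocked a few centimetres aside while the robot is not near it.
It also fails if it takes over 192 s, if anything falls off the work surface, if the arm or the gripper's body presses on something with over 40 N, if the wrist force passes 120 N, or if a joint passes its speed limit or range.

## Robot

A 6-joint arm with a two-finger parallel gripper is mounted at the origin on a cart in front of the work surface, level with it; the furniture and walls round the work are solid. World frame = base frame: x ahead of the robot, y to its left, z up, the work surface at z = 0. Lengths are in m, angles in rad, forces in N, time in s.
With the tool pointing down it reaches from about 0.225 to 0.875 m from the base axis. Payload 3.4 kg.
Tool frame: the origin (TCP) lies at the very end of the fingers, on their centre line; the grasp point (between the pads) lies 19 mm behind it; z points along the fingers, y is the line along which they close (so a half turn about z gives the same grasp; the last joint's range is limited). The gripper opens to 85 mm and grips with 20 to 120 N. Pads are 22 mm wide; open, the fingers measure 114 mm over their backs; the gripper's body (76 mm by 85 mm) begins 54 mm behind the grasp point. The pads swing forward as they close: fully open they stand 13 mm farther back than shut.
Start: joints at [-1.228, 0.276, 1.505, -0, 1.361, -0.121], TCP at [0.257, -0.514, 0.231] pointing down, gripper open.
Joint ranges: [-2.89, 2.89], [-0.75, 2.08], [0.22, 2.7], [-1.18, 4.32], [0.11, 2.71], [-2.7, 2.7]. Speed limits (rad/s): [2.57, 2.57, 3.14, 3.14, 3.14, 3.14].

## Interface

Orientations are given as a unit quaternion [w, x, y, z].
In Python, from rig import manip, get_image, camera_info gives the robot as it stands. The module is installed in compiled form; this text tells all that it offers.
- The arm moves only by the shell command python3 -m crank 'ROWS' [FORCE]. ROWS is a JSON object of lists of equal length, an entry for each row: "translation": the shift along the tool's x, y, z in mm, a list of three; "roll": the turn about the tool's z in rad; "fingers": the opening, from 0 (shut) to 1 (fully open). A call has 1 to 8 rows; each row shifts and turns the commanded pose from where the row before left it, along the tool's axes as they then stand; what a row does not reach is not made up. A row lasts 1/10 s, in which the tool goes at most 50 mm and 8.59 degrees, less where a joint would pass 70% of its speed; a pose out of reach is approached as far as the arm can. A call is refused whole if a number of a shift passes 50 or a number of a turn 0.15, either way. A call with a gripper value outside its range is refused whole. The fingers move at their own pace and stop on an object; FORCE is the grip in N (left out, the last holds). Time passes only in rows, so rows that do not move let the fingers close. It gives the time, the measured TCP pose, the force, the opening and the grip force at its end, in the units of the state.
- manip.get_state(): the state, without advancing time (a new reading comes with each control period).
- get_image(name): name is "side" or "top" or "wrist"; returns the picture (384x512x3 uint8, blue, green, red); there is no depth.
- camera_info(name): a dict with "mtx" (3x3 intrinsics, pixels), "rvec" (rotation vector, rad) and "tvec" (3), from world to camera coordinates, as OpenCV has them. Camera axes: x right, y down, z forward; pixel columns grow to the right and rows downward; lengths in m; the calibration is good to about 2 mm. A picture is of the moment at which its call begins: read the wrist's pose just before it. camera_info takes no time and is no camera call; for the wrist camera it gives the pose at the moment of the call.
- manip.sign_off(): hands the job in; it is judged then, once.
The state is a dict: "clock": time; "qpos": joint angles; "qd": joint speeds; "effort": joint torques, N m; "position": TCP position; "ee_rot": TCP orientation; "contact_force": force on the tool from outside, world axes, zero at the start; "moment": the same for the moment, N m; "width": finger opening in m; "gripper_force": force on a finger pad.
Only numpy, scipy, OpenCV 4.12 (cv2) and the standard library are available. Lean on these libraries where they do the work, as an engineer would, in place of code of your own. Each camera call takes 0.05 s, during which the arm holds its last target. There are 200 camera calls.

## Working session

There is one attempt and no reset: what is moved stays moved. The work goes in short steps, Python scripts to look and compute and a shell command to move; the robot and the scene stay as the last step left them, time stands still between calls to the robot, and variables do not carry over. Pictures are saved under pics/ and viewed, at most 14 in all, crops included, and the job is handed in when it is done.

```bash
mkdir -p pics; cat > h.py <<'E'
import numpy as np, cv2
from rig import manip, get_image, camera_info
def cam(n):
    c=camera_info(n);R=cv2.Rodrigues(np.array(c['rvec'],float))[0]
    return np.array(c['mtx'],float),R,np.array(c['tvec'],float).ravel()
def ray(c,uv):
    K,R,t=c
    d=R.T@np.linalg.solve(K,np.array([uv[0],uv[1],1.]));return -R.T@t,d/np.linalg.norm(d)
def onz(c,uv,z):
    o,d=ray(c,uv);return o+d*(z-o[2])/d[2]
def tri(rs):
    A=0;b=0
    for o,d in rs:
        P=np.eye(3)-np.outer(d,d);A=A+P;b=b+P@o
    return np.linalg.solve(A,b)
def proj(c,p):
    K,R,t=c;q=K@(R@np.array(p)+t);return q[:2]/q[2]
def st():
    s=manip.get_state();print({k:np.round(s[k],3).tolist() for k in('clock','qpos','position','ee_rot','contact_force','width')});return s
E
python3 - <<'E'
from h import *
s=st()
for n in('side','top'):
    im=get_image(n);cv2.imwrite(f'pics/{n}0.png',im);c=cam(n);print(n,-c[1].T@c[2],c[1][2])
E
```

```text
{'clock': 0.0, 'qpos': [-1.228, 0.277, 1.506, -0.0, 1.361, -0.121], 'position': [0.257, -0.514, 0.23], 'ee_rot': [-0.001, 0.973, 0.23, -0.0], 'contact_force': [-0.259, 0.157, -0.523], 'width': 0.085}
side [0.12094833 1.25457114 0.79744647] [ 0.28653965 -0.82766241 -0.48256602]
top [0.37437957 0.00843142 1.27191276] [ 0.14007241 -0.01857043 -0.9899671 ]
```

View pics/top0.png

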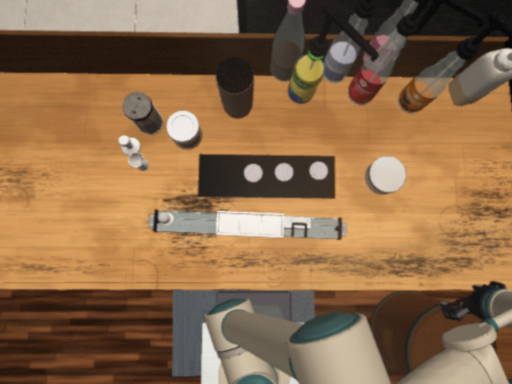

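View pics/side0.png

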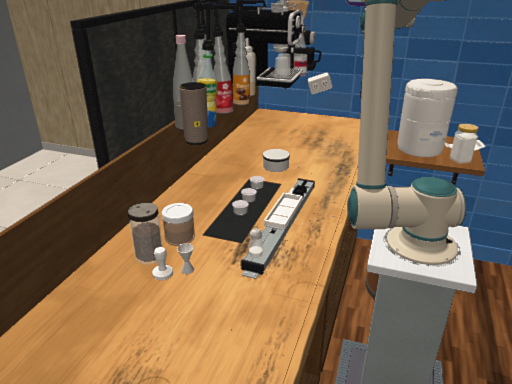

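The top view shows the rail from (152,222) to (343,230), the shaker on it near (165,217) and the cradle at (300,229). Three cups stand on the mat at (253,173), (284,172) and (318,171), and the tin is at (386,174). The side view agrees: the shaker stands on the rail near (256,240), the cups are on the mat, and the jigger is at (186,258).

```bash
python3 - <<'E'
from h import *
T=cam('top');S=cam('side');im=cv2.imread('pics/top0.png');sm=cv2.imread('pics/side0.png')
# rough world of hand-read points
for n,uv,z in[('railL',(152,222),.03),('railR',(343,230),.03),('cradle',(300,229),.05),('dishL',(217,223),.058),('dishR',(283,227),.058),('shakertop',(165,217),.12)]:
    print(n,onz(T,uv,z).round(4))
# mat: dark rect
def blobs(m,lo,hi):
    for c in cv2.findContours(m.astype(np.uint8),cv2.RETR_EXTERNAL,cv2.CHAIN_APPROX_NONE)[0]:
        a=cv2.contourArea(c)
        if lo<a<hi: yield a,c
g=im.max(2); hsv=cv2.cvtColor(im,cv2.COLOR_BGR2HSV)
for a,c in blobs((g<50),1500,20000):
    r=cv2.minAreaRect(c)
    if 100<r[0][1]<250: print('mat',r,[onz(T,p,.003).round(4).tolist() for p in cv2.boxPoints(r)])
m=(hsv[...,1]<50)&(g>110); m[:140]=0;m[280:]=0
for a,c in blobs(m,50,6000):
    r=cv2.minAreaRect(c);print('light',a,np.round(r[0],1),np.round(r[1],1),round(r[2],1),'z38',onz(T,r[0],.038).round(4))
hs=cv2.cvtColor(sm,cv2.COLOR_BGR2HSV)
m=(hs[...,1]<60)&(sm.max(2)>140);m[:150]=0;m[:,320:]=0
for a,c in blobs(m,20,6000):
    r=cv2.minAreaRect(c);print('side',a,np.round(r[0],1),np.round(r[1],1))
cv2.imwrite('pics/t_c.png',cv2.resize(im[140:250,140:360],None,fx=3.6,fy=3.6,interpolation=cv2.INTER_CUBIC))
E
```

```text
railL [0.4563 0.3172 0.03  ]
railR [ 0.4352 -0.273   0.03  ]
cradle [ 0.4364 -0.1371  0.05  ]
dishL [0.4526 0.1149 0.058 ]
dishR [ 0.4418 -0.0846  0.058 ]
shakertop [0.4649 0.2584 0.12  ]
mat ((224.5, 175.5), (39.0, 51.0), 90.0) [[0.6719, 0.182, 0.003], [0.6735, 0.0174, 0.003], [0.5461, 0.0163, 0.003], [0.5449, 0.1787, 0.003]]
light 102.5 [299.  230.5] [11. 10.] 90.0 z38 [ 0.4324 -0.1354  0.038 ]
light 3408.0 [247.3 223.7] [180.4  23.5] 2.7 z38 [0.4524 0.0235 0.038 ]
light 253.0 [253.  172.5] [17. 18.] 90.0 z38 [0.6125 0.0073 0.038 ]
light 250.0 [284. 172.] [18. 18.] 90.0 z38 [ 0.6149 -0.0898  0.038 ]
light 256.5 [318. 170.] [18. 18.] 90.0 z38 [ 0.6223 -0.1968  0.038 ]
light 962.5 [387. 174.] [34. 36.] 90.0 z38 [ 0.6114 -0.4146  0.038 ]
light 386.5 [133.9 152.3] [35.3 17.4] 63.4 z38 [0.6736 0.3809 0.038 ]
side 48.0 [249.6 273.6] [14.6  4.4]
side 42.0 [185.4 267.8] [ 7.2 10.6]
side 196.0 [161.5 271.1] [15.7 18.8]
side 90.5 [159. 253.] [12. 10.]
side 85.5 [184.5 247.5] [ 9. 15.]
side 43.5 [254.4 231.7] [7.6 8. ]
side 450.0 [177. 213.] [20. 30.]
side 194.0 [142.5 209. ] [12. 25.]
side 87.5 [239.5 203.5] [ 7. 15.]
side 76.0 [248.5 191.5] [ 7. 15.]
side 1447.0 [272.7 225.3] [23.4 86.5]
side 67.0 [256.5 179.5] [ 7. 13.]
side 176.0 [276. 154.] [ 8. 26.]
side 4261.0 [ 36.8 177.3] [ 51.9 119.9]
```

View pics/t_c.png

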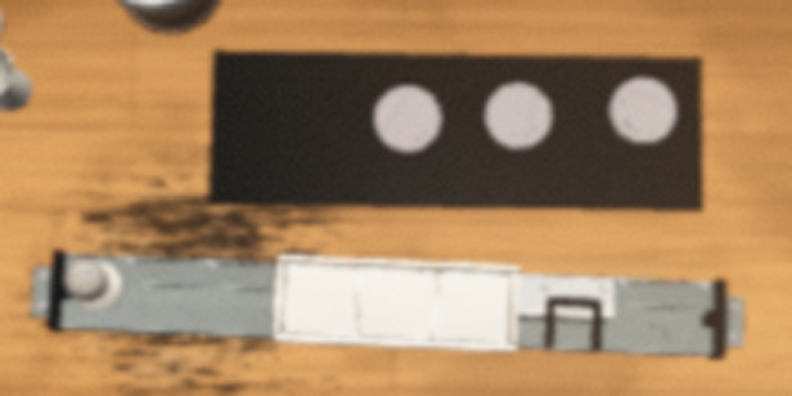

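The crop shows the rail's end caps at crop x 50 and 725, with the shaker dome at (88,282). The dish spans 275–518, the cradle lugs are at 550 and 600, and the cups are at (408,118), (518,115) and (643,110). The rail yaw is about -0.035 rad.

I'll turn the tool so its x runs along the rail, then go over the shaker.

```bash
python3 -m crank '{"translation":[[0,0,0],[0,0,0],[0,0,0],[0,0,0],[0,0,0],[0,0,0],[0,0,0],[0,0,0]],"roll":[-0.134,-0.134,-0.134,-0.134,-0.134,-0.134,-0.134,-0.134],"fingers":[1,1,1,1,1,1,1,1]}' 40
for i in 1; do
python3 -m crank '{"translation":[[32,7,0],[32,7,0],[32,7,0],[32,7,0],[32,7,0],[32,7,0],[32,7,0],[32,7,0]],"roll":[0,0,0,0,0,0,0,0],"fingers":[1,1,1,1,1,1,1,1]}'
python3 -m crank '{"translation":[[32,7,0],[32,7,0],[32,7,0],[32,7,0],[32,7,0],[32,7,0],[32,7,0],[32,7,0]],"roll":[0,0,0,0,0,0,0,0],"fingers":[1,1,1,1,1,1,1,1]}'
python3 -m crank '{"translation":[[32,7,0],[32,7,0],[32,7,0],[32,7,0],[32,7,0],[0,0,0],[0,0,0],[0,0,0]],"roll":[0,0,0,0,0,0,0,0],"fingers":[1,1,1,1,1,1,1,1]}'
done
python3 - <<'E'
from h import *
s=st();im=get_image('wrist');cv2.imwrite('pics/w1.png',im);c=cam('wrist');np.savez('w1.npz',*c);print(-c[1].T@c[2],c[1][2])
E
```

```text
clock: 0.9
position: [0.2571, -0.5139, 0.2308]
ee_rot: [-0.0, 0.717, 0.697, 0.0]
contact_force: [-1.2, -0.2, 0.1]
width: 0.0855
gripper_force: 0.0
clock: 1.7
position: [0.3221, -0.2589, 0.231]
ee_rot: [-0.0, 0.72, 0.694, 0.0]
contact_force: [-0.0, -0.2, 1.1]
width: 0.0857
gripper_force: 0.0
clock: 2.5
position: [0.3869, -0.0051, 0.2311]
ee_rot: [-0.0, 0.719, 0.695, -0.0]
contact_force: [0.7, -0.3, -0.5]
width: 0.0855
gripper_force: 0.0
clock: 3.3
position: [0.4271, 0.1513, 0.231]
ee_rot: [-0.0, 0.72, 0.694, -0.001]
contact_force: [-0.1, -0.5, 0.5]
width: 0.0849
gripper_force: 0.0
{'clock': 3.3, 'qpos': [0.187, 0.092, 1.744, -0.001, 1.307, 0.223], 'position': [0.427, 0.151, 0.231], 'ee_rot': [-0.0, 0.72, 0.694, -0.001], 'contact_force': [-0.1, -0.543, 0.461], 'width': 0.085}
[0.43124616 0.2173138  0.37362177] [-0.01168375 -0.26756848 -0.96346801]
```

View pics/w1.png

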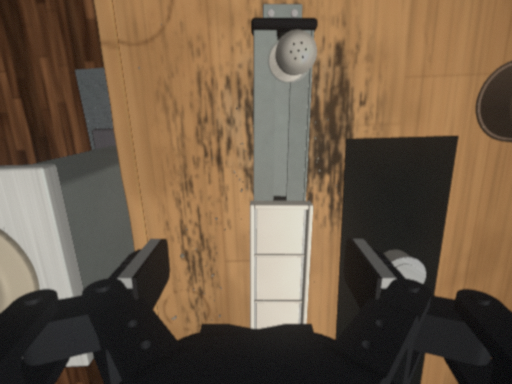

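The wrist view shows the rail running straight up the image, with its end cap at (284,25), the shaker dome at (296,50) and the dish's left end at v≈205. Next I'll triangulate these.

```bash
cat >> h.py <<'E'
def ld(n):
    z=np.load(n);return z['arr_0'],z['arr_1'],z['arr_2']
E
python3 - <<'E'
from h import *
W=ld('w1.npz');T=cam('top');S=cam('side')
for wp,tp,n in[((296,48),(164.4,218),'dome'),((252,31),None,''),((317,31),None,''),((252,18),None,''),((317,18),None,''),((251,204),(217,235),'dishFL'),((312,205),(217,211),'dishBL')]:
    print(n,onz(W,wp,.03).round(4), onz(W,wp,.058).round(4), tri([ray(W,wp),ray(T,tp)]).round(4) if tp else '')
for v in((254,60),(254,190),(308,80),(309,190)): print('railedge',v,onz(W,v,.03).round(4))
print('base',[onz(W,v,.03).round(4).tolist() for v in((270,70),(290,83),(304,77))])
for p in [(154,209.4),(154,231.1),(341.4,217.8),(341.4,239.2)]: print('top caps',onz(T,p,.03).round(4))
print('dome side',tri([ray(W,(296,48)),ray(S,(257,229))]).round(4))
E
```

```text
dome [0.4753 0.2809 0.03  ] [0.4717 0.2757 0.058 ] [0.4641 0.2645 0.1081]
 [0.4291 0.299  0.03  ] [0.4292 0.2923 0.058 ] 
 [0.4974 0.2964 0.03  ] [0.492 0.29  0.058] 
 [0.4296 0.3111 0.03  ] [0.4297 0.3035 0.058 ] 
 [0.4972 0.3086 0.03  ] [0.4918 0.3012 0.058 ] 
dishFL [0.42   0.1081 0.03  ] [0.4209 0.117  0.058 ] [0.4188 0.1146 0.0493]
dishBL [0.4948 0.1041 0.03  ] [0.4896 0.1133 0.058 ] [0.4885 0.1151 0.0635]
railedge (254, 60) [0.4301 0.2708 0.03  ]
railedge (254, 190) [0.4244 0.1257 0.03  ]
railedge (308, 80) [0.4885 0.2483 0.03  ]
railedge (309, 190) [0.4909 0.1233 0.03  ]
base [[0.4471, 0.2601, 0.03], [0.4687, 0.246, 0.03], [0.4841, 0.2516, 0.03]]
top caps [0.4953 0.3127 0.03  ]
top caps [0.4284 0.3099 0.03  ]
top caps [ 0.473  -0.2689  0.03  ]
top caps [ 0.4068 -0.2674  0.03  ]
dome side [0.4619 0.264  0.1187]
```

```bash
python3 -m crank '{"translation":[[23,6.7,0],[23,6.7,0],[23,6.7,0],[23,6.7,0],[24,6.7,0],[0,0,20],[0,0,20],[0,0,20]],"roll":[0,0,0,0,0,0,0,0],"fingers":[1,1,1,1,1,1,1,1]}' 30
python3 -m crank '{"translation":[[0,0,20],[0,0,20],[0,0,20],[0,0,20],[0,0,16],[0,0,10],[0,0,0],[0,0,0]],"roll":[0,0,0,0,0,0,0,0],"fingers":[1,1,1,1,1,1,1,0]}' 30
python3 -m crank '{"translation":[[0,0,0],[0,0,0],[0,0,0],[0,0,0],[0,0,0],[0,0,0]],"roll":[0,0,0,0,0,0],"fingers":[0,0,0,0,0,0]}' 30
```

```text
clock: 4.15
position: [0.4654, 0.2658, 0.1707]
ee_rot: [0.0, 0.72, 0.694, 0.0]
contact_force: [-0.4, -0.1, -0.9]
width: 0.0851
gripper_force: 0.0
clock: 4.95
position: [0.4657, 0.2666, 0.0657]
ee_rot: [0.0, 0.72, 0.694, 0.0]
contact_force: [-0.5, 0.1, 0.3]
width: 0.073
gripper_force: 0.0
clock: 5.55
position: [0.4655, 0.2671, 0.0663]
ee_rot: [0.0, 0.719, 0.695, 0.001]
contact_force: [-2.4, -1.3, 5.8]
width: 0.0377
gripper_force: 29.5
```

```bash
python3 - <<'E'
from h import *
s=st();im=get_image('wrist');b=get_image('side')[200:290,200:320]
b=cv2.resize(b,(512,384),interpolation=cv2.INTER_CUBIC)
o=np.hstack([im,b]);cv2.imwrite('pics/w2.png',cv2.resize(o,(800,300)))
E
```

```text
{'clock': 5.55, 'qpos': [0.391, 0.365, 1.828, -0.0, 0.948, 0.426], 'position': [0.465, 0.267, 0.066], 'ee_rot': [0.0, 0.719, 0.695, 0.001], 'contact_force': [-2.36, -1.314, 5.768], 'width': 0.038}
```

View pics/w2.png

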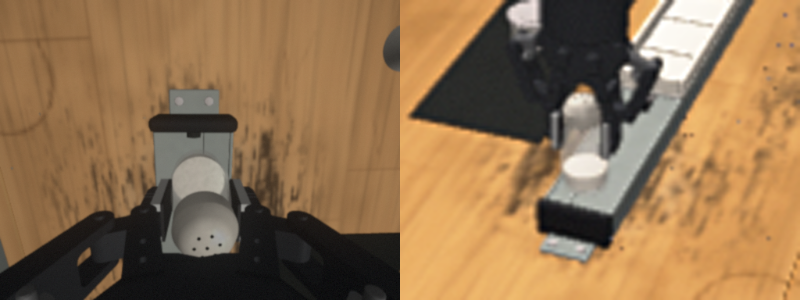

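The wrist view shows the shaker upright between the pads, with its base at (198,177), and the side view agrees. A width of 38 mm and an upward force suggest the pads are bearing on the dome, so I'll compute the base position and regrip lower.

```bash
python3 - <<'E'
from h import *
c=cam('wrist');f=1.28
for p in((173,182),(224,182),(198,157),(150,115),(238,115)): print(p,onz(c,(p[0]*f,p[1]*f),.03).round(4))
print('dome top',onz(c,(206*f,225*f),.115).round(4), onz(c,(205*f,225*f),.1).round(4))
E
```

```text
(173, 182) [0.4436 0.2572 0.03  ]
(224, 182) [0.4864 0.2557 0.03  ]
(198, 157) [0.4654 0.2784 0.03  ]
(150, 115) [0.4295 0.3137 0.03  ]
(238, 115) [0.4977 0.3113 0.03  ]
dome top [0.4697 0.2711 0.115 ] [0.4692 0.2613 0.1   ]
```

```bash
python3 -m crank '{"translation":[[0,0,0],[0,0,0],[0,0,0],[-4.5,0,5],[-4.5,0,6],[0,0,0],[0,0,0],[0,0,0]],"roll":[0,0,0,0,0,0,0,0],"fingers":[1,1,1,1,1,1,0,0]}' 30
python3 -m crank '{"translation":[[0,0,0],[0,0,0],[0,0,0],[0,0,0],[0,0,0],[0,0,0]],"roll":[0,0,0,0,0,0],"fingers":[0,0,0,0,0,0]}' 30
```

```text
clock: 6.45
position: [0.465, 0.2579, 0.0542]
ee_rot: [0.0, 0.719, 0.695, 0.0]
contact_force: [0.6, 0.4, -0.1]
width: 0.0587
gripper_force: 0.0
clock: 7.05
position: [0.4649, 0.258, 0.0547]
ee_rot: [0.0, 0.719, 0.695, 0.0]
contact_force: [-2.2, -0.1, 5.8]
width: 0.0405
gripper_force: 30.2
```

```bash
python3 -m crank '{"translation":[[0,0,-10],[0,0,-20],[0,0,-25],[0,0,-25],[0,0,0]],"roll":[0,0,0,0,0],"fingers":[0,0,0,0,0]}' 30
python3 -m crank '{"translation":[[-10,13,0],[-17,23,0],[-18,25,0],[-18,25,0],[-18,25,0],[-18,25,0],[-12,16,0],[-6,8,0]],"roll":[0,0,0,0,0,0,0,0],"fingers":[0,0,0,0,0,0,0,0]}' 30
python3 -m crank '{"translation":[[0,0,20],[0,0,25],[0,0,25],[0,0,20],[0,0,10],[0,0,4],[0,0,0],[0,0,0]],"roll":[0,0,0,0,0,0,0,0],"fingers":[0,0,0,0,0,0,0,0]}' 30
python3 - <<'E'
from h import *
im=get_image('wrist');b=get_image('side')[170:290,180:340]
b=cv2.resize(b,(512,384),interpolation=cv2.INTER_CUBIC)
o=np.hstack([im,b]);cv2.imwrite('pics/w3.png',cv2.resize(o,(800,300)))
E
```

```text
clock: 7.55
position: [0.4675, 0.2589, 0.1377]
ee_rot: [0.002, 0.719, 0.695, 0.004]
contact_force: [0.5, -0.1, -0.3]
width: 0.0405
gripper_force: 30.5
clock: 8.35
position: [0.6218, 0.1334, 0.1326]
ee_rot: [-0.0, 0.72, 0.694, -0.001]
contact_force: [-0.3, 0.2, -0.8]
width: 0.0403
gripper_force: 30.5
clock: 9.15
position: [0.6214, 0.1356, 0.0313]
ee_rot: [0.001, 0.719, 0.695, 0.001]
contact_force: [-0.0, 0.7, -1.2]
width: 0.04
gripper_force: 30.5
```

View pics/w3.png

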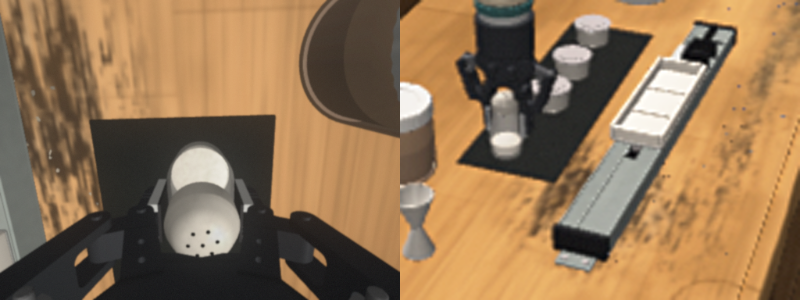

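The shaker is upright and about 3 mm above the mat, well inside its edge (mat edge at v≈118 in the wrist half).

```bash
python3 -m crank '{"translation":[[0,0,1.5],[0,0,1.5],[0,0,0.5],[0,0,0]],"roll":[0,0,0,0],"fingers":[0,0,0,0]}' 30
python3 -m crank '{"translation":[[0,0,0],[0,0,0],[0,0,0],[0,0,0],[0,0,0],[0,0,-15],[0,0,-30],[0,0,-35]],"roll":[0,0,0,0,0,0,0,0],"fingers":[0.5,0.9,1,1,1,1,1,1]}' 30
python3 -m crank '{"translation":[[0,0,-40],[0,0,-40],[-30,-20,0],[-45,-30,0],[-45,-30,0],[-45,-30,0],[-45,-30,0],[-45,-25,0]],"roll":[0,0,0,0,0,0,0,0],"fingers":[1,1,1,1,1,1,0,0]}' 30
python3 - <<'E'
from h import *
s=st();im=get_image('top');cv2.imwrite('pics/t2.png',im)
w=get_image('wrist');c=cam('wrist');np.savez('w4.npz',*c);cv2.imwrite('pics/w4r.png',w)
o=np.hstack([w,cv2.resize(im[140:260,170:330],(512,384),interpolation=cv2.INTER_CUBIC)]);cv2.imwrite('pics/w4.png',cv2.resize(o,(800,300)))
E
```

```text
clock: 9.65
position: [0.6211, 0.1354, 0.0278]
ee_rot: [0.0, 0.719, 0.695, 0.0]
contact_force: [-0.2, 1.1, 5.2]
width: 0.0404
gripper_force: 31.1
clock: 10.45
position: [0.6196, 0.1353, 0.1062]
ee_rot: [-0.001, 0.719, 0.695, -0.001]
contact_force: [0.6, 0.0, 1.2]
width: 0.0854
gripper_force: 0.0
clock: 11.25
position: [0.4554, -0.1001, 0.1869]
ee_rot: [0.0, 0.719, 0.695, -0.0]
contact_force: [0.5, -1.2, -0.8]
width: 0.0593
gripper_force: 0.0
{'clock': 11.25, 'qpos': [-0.366, 0.144, 1.797, -0.0, 1.201, -0.331], 'position': [0.455, -0.1, 0.187], 'ee_rot': [0.0, 0.719, 0.695, -0.0], 'contact_force': [0.548, -1.223, -0.8], 'width': 0.059}
```

View pics/w4.png

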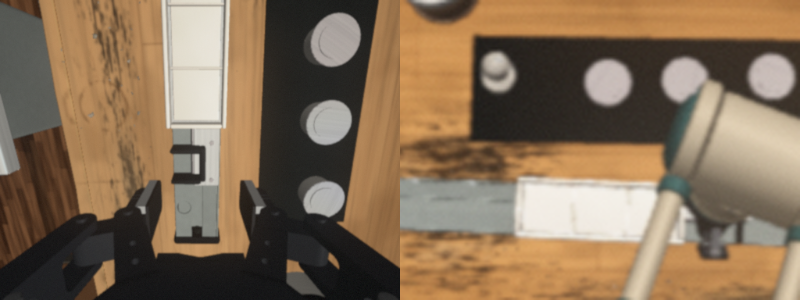

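The top view shows the shaker upright on the mat at (497,70), with three cups beside it. The wrist half shows the cradle lugs at v 149 and 180 (u 171–205), the loading hole at (184,207) and the rail cap at v 238.

```bash
python3 - <<'E'
from h import *
c=ld('w4.npz');f=1.28
for n,p,z in[('hole',(184,207),.03),('lugL far edge',(188,146),.062),('lugL near',(188,153),.062),('lugR far',(188,175),.062),('lugR near',(188,184),.062),('lug front',(172,165),.062),('rib',(203,165),.045),('dishR F',(164,125),.058),('dishR B',(226,128),.058),('cup0',(336,40),.038),('cup1',(329,120),.038),('cup2',(325,195),.038),('capL',(175,242),.03),('capR',(219,242),.03)]:
    print(n,onz(c,(p[0]*f,p[1]*f),z).round(4))
# cups: tri from top and wrist
T=cam('top')
for wp,tp in(((336,40),(253,172.5)),((329,120),(284,172)),((325,195),(318,170))):
    print('cup tri',tri([ray(c,(wp[0]*f,wp[1]*f)),ray(T,tp)]).round(4))
im=cv2.imread('pics/w4r.png');cv2.imwrite('pics/w4z.png',cv2.resize(im[140:320,190:310],(600,900))[:600])
E
```

```text
hole [ 0.4268 -0.2046  0.03  ]
lugL far edge [ 0.44   -0.1052  0.062 ]
lugL near [ 0.4395 -0.1139  0.062 ]
lugR far [ 0.4379 -0.1425  0.062 ]
lugR near [ 0.4372 -0.1546  0.062 ]
lug front [ 0.419  -0.1285  0.062 ]
rib [ 0.457 -0.136  0.045]
dishR F [ 0.4127 -0.0792  0.058 ]
dishR B [ 0.4864 -0.0859  0.058 ]
cup0 [0.6171 0.0083 0.038 ]
cup1 [ 0.619  -0.0847  0.038 ]
cup2 [ 0.6248 -0.1895  0.038 ]
capL [ 0.4095 -0.2634  0.03  ]
capR [ 0.4765 -0.2661  0.03  ]
cup tri [0.6104 0.0069 0.0498]
cup tri [ 0.6141 -0.0863  0.0459]
cup tri [ 0.6261 -0.1954  0.0315]
```

View pics/w4z.png

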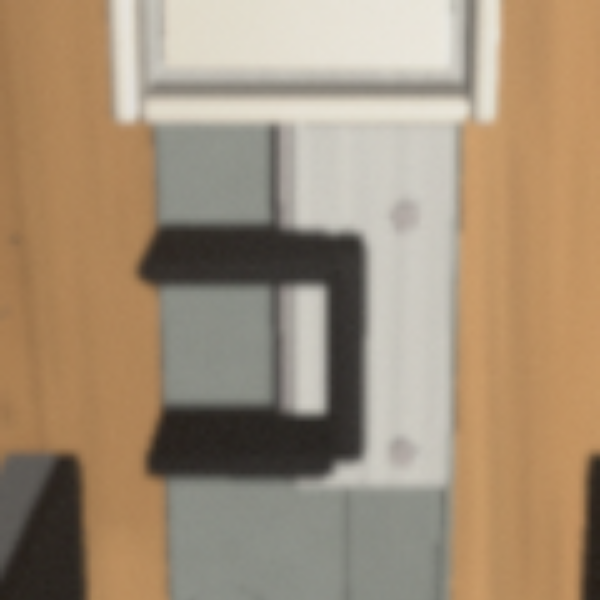

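The zoom shows the cradle: the left lug spans 228–283, the right lug 405–472, and the rib is at x≈345 (crop px, scale 5).

```bash
python3 - <<'E'
from h import *
c=ld('w4.npz')
q=lambda x,y,z:print(onz(c,(190+x/5,140+y/5),z).round(4))
q(220,283,.062);q(220,405,.031);q(240,472,.062);q(220,228,.031)
q(140,275,.062);q(150,470,.062)  # front tips
q(165,350,.03) # flange front edge
q(330,350,.04)
E
```

```text
[ 0.4332 -0.1144  0.062 ]
[ 0.4285 -0.1509  0.031 ]
[ 0.4347 -0.1533  0.062 ]
[ 0.431  -0.1114  0.031 ]
[ 0.4182 -0.1122  0.062 ]
[ 0.417  -0.1521  0.062 ]
[ 0.4174 -0.1382  0.03  ]
[ 0.4531 -0.1362  0.04  ]
```

```bash
python3 -m crank '{"translation":[[-16,-13,10],[-17.4,-12,20],[0,0,25],[0,0,25],[0,0,15],[0,0,10],[0,0,0],[0,0,0]],"roll":[0,0,0,0,0,0,0,0],"fingers":[0,0,0,0,0,0,0,0]}' 30
python3 - <<'E'
from h import *
s=st();w=get_image('wrist');c=cam('wrist');np.savez('w5.npz',*c);cv2.imwrite('pics/w5.png',w)
print(proj(c,s['position']))
E
```

```text
clock: 12.15
position: [0.4317, -0.1316, 0.0822]
ee_rot: [0.0, 0.719, 0.695, 0.0]
contact_force: [0.6, -0.2, -0.3]
width: -0.0003
gripper_force: 0.0
{'clock': 12.15, 'qpos': [-0.45, 0.235, 1.985, 0.0, 0.921, -0.416], 'position': [0.432, -0.132, 0.082], 'ee_rot': [0.0, 0.719, 0.695, 0.0], 'contact_force': [0.649, -0.223, -0.33], 'width': -0.0}
[253.34029239 240.99919145]
```

View pics/w5.png

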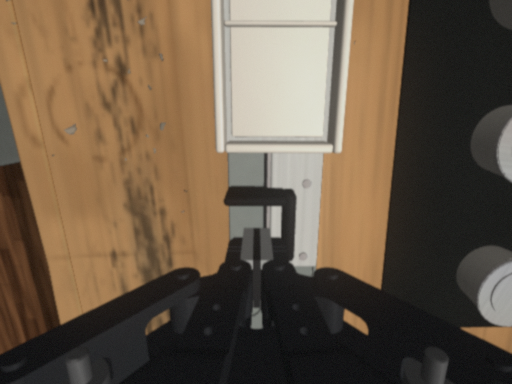

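The closed fingertips are at (257,235), and the left lug's inner top edge is at v≈205, to the left of the tips. The lug front is at u≈225 and the rib at u≈285.

```bash
python3 - <<'E'
from h import *
c=ld('w5.npz')
for p,z in(((245,205),.062),((245,187),.031),((224,200),.062),((282,215),.045),((296,215),.045),((216,150),.058),((339,152),.058),((229,175),.03),((322,175),.035)): print(p,onz(c,p,z).round(4))
E
```

```text
(245, 205) [ 0.4271 -0.1179  0.062 ]
(245, 187) [ 0.4261 -0.115   0.031 ]
(224, 200) [ 0.4151 -0.1144  0.062 ]
(282, 215) [ 0.45  -0.131  0.045]
(296, 215) [ 0.4591 -0.1314  0.045 ]
(216, 150) [ 0.412  -0.0859  0.058 ]
(339, 152) [ 0.4818 -0.0895  0.058 ]
(229, 175) [ 0.4156 -0.1065  0.03  ]
(322, 175) [ 0.4775 -0.1076  0.035 ]
```

```bash
python3 -m crank '{"translation":[[-4.6,-4,0],[0,0,8],[0,0,8],[0,0,6],[0,0,5],[0,0,5],[0,0,5],[0,0,0]],"roll":[0,0,0,0,0,0,0,0],"fingers":[0,0,0,0,0,0,0,0]}' 30
python3 -m crank '{"translation":[[-2,0,0],[-2,0,0],[-2,0,0],[-3,0,0],[-3,0,0],[-3,0,0],[-3,0,0],[0,0,0]],"roll":[0,0,0,0,0,0,0,0],"fingers":[0,0,0,0,0,0,0,0]}' 30
```

```text
clock: 13.0
position: [0.4264, -0.1359, 0.0441]
ee_rot: [-0.001, 0.719, 0.695, -0.0]
contact_force: [-0.3, -0.1, -0.1]
width: 0.0
gripper_force: 0.0
clock: 13.8
position: [0.4264, -0.1542, 0.045]
ee_rot: [0.0, 0.72, 0.694, 0.0]
contact_force: [0.6, 1.0, 0.1]
width: -0.0
gripper_force: 0.8
```

```bash
python3 -m crank '{"translation":[[-5,0,0],[-5,0,0],[-5,0,0],[-5,0,0]],"roll":[0,0,0,0],"fingers":[0,0,0,0]}' 30
python3 -m crank '{"translation":[[-5,0,0],[-5,0,0],[-5,0,0],[-5,0,0]],"roll":[0,0,0,0],"fingers":[0,0,0,0]}' 30
python3 -m crank '{"translation":[[-4,0,0],[-3,0,0],[-3,0,0],[0,0,0]],"roll":[0,0,0,0],"fingers":[0,0,0,0]}' 30 
python3 - <<'E'
from h import *
s=st();w=get_image('wrist');c=cam('wrist');np.savez('w6.npz',*c);cv2.imwrite('pics/w6.png',w)
E
```

```text
clock: 14.2
position: [0.4256, -0.1732, 0.045]
ee_rot: [-0.001, 0.72, 0.694, 0.001]
contact_force: [1.1, 5.5, 2.4]
width: -0.0001
gripper_force: 2.8
clock: 14.6
position: [0.4249, -0.1932, 0.045]
ee_rot: [-0.001, 0.72, 0.694, 0.001]
contact_force: [1.4, 6.1, 0.8]
width: -0.0001
gripper_force: 2.8
clock: 15.0
position: [0.4246, -0.2048, 0.045]
ee_rot: [0.001, 0.719, 0.695, -0.0]
contact_force: [0.4, 0.1, 0.2]
width: -0.0002
gripper_force: 0.0
{'clock': 15.0, 'qpos': [-0.597, 0.312, 1.992, -0.001, 0.837, -0.561], 'position': [0.425, -0.205, 0.045], 'ee_rot': [0.001, 0.719, 0.695, -0.0], 'contact_force': [0.393, 0.118, 0.171], 'width': -0.0}
```

```bash
python3 -m crank '{"translation":[[-1.5,0,0],[-1.5,0,0],[0,0,0]],"roll":[0,0,0],"fingers":[0,0,0]}' 30
python3 -m crank '{"translation":[[-1.5,0,0],[-1.5,0,0],[0,0,0]],"roll":[0,0,0],"fingers":[0,0,0]}' 30
python3 -m crank '{"translation":[[-1.5,0,0],[0,0,0]],"roll":[0,0],"fingers":[0,0]}' 30 
python3 - <<'E'
from h import *
s=st();w=get_image('wrist');c=cam('wrist');np.savez('w6.npz',*c);cv2.imwrite('pics/w6.png',w)
S=get_image('side');t=get_image('top');cv2.imwrite('pics/s6.png',S)
print(proj(cam('side'),s['position']))
E
```

```text
clock: 15.35
position: [0.4244, -0.2075, 0.0448]
ee_rot: [0.0, 0.719, 0.695, -0.0]
contact_force: [0.3, -0.1, 0.1]
width: 0.0002
gripper_force: 0.0
clock: 15.65
position: [0.4244, -0.2104, 0.0448]
ee_rot: [0.0, 0.719, 0.695, -0.0]
contact_force: [0.2, -0.1, 0.0]
width: -0.0004
gripper_force: 0.0
clock: 15.85
position: [0.4242, -0.2118, 0.0448]
ee_rot: [0.0, 0.719, 0.695, -0.0]
contact_force: [0.0, 0.4, 0.1]
width: 0.0
gripper_force: 0.0
{'clock': 15.85, 'qpos': [-0.61, 0.316, 1.985, -0.0, 0.84, -0.575], 'position': [0.424, -0.212, 0.045], 'ee_rot': [0.0, 0.719, 0.695, -0.0], 'contact_force': [0.048, 0.442, 0.097], 'width': 0.0}
[306.46266394 182.57475881]
```

```bash
python3 -m crank '{"translation":[[-1,0,0],[0,0,0]],"roll":[0,0],"fingers":[0,0]}' 30
python3 -m crank '{"translation":[[-1,0,0],[0,0,0]],"roll":[0,0],"fingers":[0,0]}' 30
python3 - <<'E'
from h import *
s=st();w=get_image('wrist');c=cam('wrist');np.savez('w6.npz',*c);cv2.imwrite('pics/w6.png',w)
E
```

```text
clock: 16.2
position: [0.4241, -0.2123, 0.0448]
ee_rot: [-0.0, 0.719, 0.695, 0.0]
contact_force: [0.3, 0.6, 0.1]
width: -0.0003
gripper_force: 0.5
clock: 16.4
position: [0.424, -0.2134, 0.0448]
ee_rot: [-0.0, 0.719, 0.695, 0.0]
contact_force: [0.7, 1.8, 0.8]
width: 0.0003
gripper_force: 0.7
{'clock': 16.4, 'qpos': [-0.613, 0.317, 1.984, 0.0, 0.841, -0.578], 'position': [0.424, -0.213, 0.045], 'ee_rot': [-0.0, 0.719, 0.695, 0.0], 'contact_force': [0.745, 1.813, 0.761], 'width': 0.0}
```

View pics/w6.png

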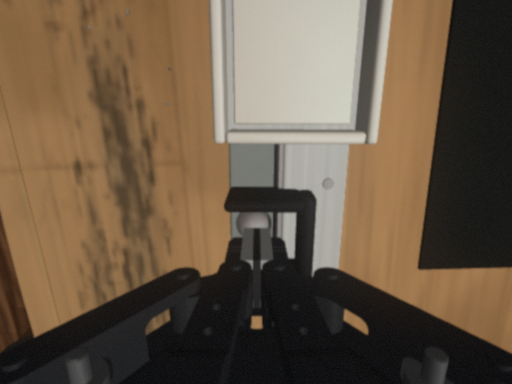

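The button has popped up and its dome shows at (253,218) beside the closed fingertips, so the carriage is locked at the loading end. Now I'll centre over it and press it flush.

```bash
python3 -m crank '{"translation":[[3.5,0,0],[3.5,0,0],[0,0,4],[0,0,0]],"roll":[0,0,0,0],"fingers":[0,0,0,0]}' 30
python3 -m crank '{"translation":[[0,0,2],[0,0,2],[0,0,0]],"roll":[0,0,0],"fingers":[0,0,0]}' 30
python3 -m crank '{"translation":[[0,0,2],[0,0,2],[0,0,1],[0,0,0]],"roll":[0,0,0,0],"fingers":[0,0,0,0]}' 30
python3 -m crank '{"translation":[[0,0,1],[0,0,0.5],[0,0,0],[0,0,0]],"roll":[0,0,0,0],"fingers":[0,0,0,0]}' 30
```

```text
clock: 16.85
position: [0.4241, -0.2063, 0.0404]
ee_rot: [-0.0, 0.719, 0.695, -0.0]
contact_force: [-0.2, -0.2, -0.3]
width: -0.0
gripper_force: 0.0
clock: 17.15
position: [0.4245, -0.2067, 0.0368]
ee_rot: [0.0, 0.719, 0.695, 0.0]
contact_force: [-0.2, -0.0, 3.6]
width: 0.0003
gripper_force: 1.7
clock: 17.55
position: [0.4245, -0.2066, 0.0318]
ee_rot: [0.0, 0.719, 0.695, -0.0]
contact_force: [-1.2, 0.6, 5.0]
width: -0.0003
gripper_force: 2.3
clock: 17.95
position: [0.4245, -0.2067, 0.0304]
ee_rot: [0.0, 0.719, 0.695, 0.0]
contact_force: [-1.1, 0.6, 5.1]
width: -0.0003
gripper_force: 2.5
```

```bash
python3 -m crank '{"translation":[[2,0,0.3],[2,0,0],[1.5,0,0],[0,0,0]],"roll":[0,0,0,0],"fingers":[0,0,0,0]}' 30
python3 -m crank '{"translation":[[1.5,0,0],[1.5,0,0],[0,0,0]],"roll":[0,0,0],"fingers":[0,0,0]}' 30
python3 -m crank '{"translation":[[1.5,0,0],[1.5,0,0],[0,0,0]],"roll":[0,0,0],"fingers":[0,0,0]}' 30
```

```text
clock: 18.35
position: [0.4247, -0.2011, 0.0301]
ee_rot: [0.0, 0.719, 0.695, -0.0]
contact_force: [-0.6, -1.0, 4.8]
width: 0.0
gripper_force: 2.4
clock: 18.65
position: [0.425, -0.1982, 0.03]
ee_rot: [0.0, 0.719, 0.695, 0.0]
contact_force: [-0.7, -2.3, 4.2]
width: -0.0002
gripper_force: 2.1
clock: 18.95
position: [0.4251, -0.1952, 0.0301]
ee_rot: [0.0, 0.719, 0.695, 0.0]
contact_force: [-0.4, -3.5, 3.1]
width: 0.0002
gripper_force: 2.3
```

```bash
python3 -m crank '{"translation":[[2,0,0],[2,0,0],[2,0,0],[2,0,0],[2,0,-1],[2,0,-2],[0,0,0]],"roll":[0,0,0,0,0,0,0],"fingers":[0,0,0,0,0,0,0]}' 30
python3 -m crank '{"translation":[[0,0,-4],[0,0,-5],[0,0,-3],[2,0,0],[2,0,0],[2,0,0],[2,0,0]],"roll":[0,0,0,0,0,0,0],"fingers":[0,0,0,0,0,0,0]}' 30
python3 - <<'E'
from h import *
s=st();w=get_image('wrist');c=cam('wrist');np.savez('w7.npz',*c);cv2.imwrite('pics/w7.png',w)
E
```

```text
clock: 19.65
position: [0.4248, -0.1823, 0.0325]
ee_rot: [-0.001, 0.72, 0.694, 0.0]
contact_force: [0.8, -1.4, -0.8]
width: 0.0002
gripper_force: 1.0
clock: 20.35
position: [0.4256, -0.1762, 0.0457]
ee_rot: [0.001, 0.719, 0.695, -0.001]
contact_force: [-3.1, -4.7, 3.2]
width: 0.0005
gripper_force: 2.6
{'clock': 20.35, 'qpos': [-0.542, 0.298, 2.013, -0.003, 0.829, -0.507], 'position': [0.426, -0.176, 0.046], 'ee_rot': [0.001, 0.719, 0.695, -0.001], 'contact_force': [-3.097, -4.713, 3.188], 'width': 0.0}
```

```bash
python3 -m crank '{"translation":[[3,0,0],[3,0,0],[3,0,0],[3,0,0],[3,0,0],[3,0,0],[3,0,0],[3,0,0]],"roll":[0,0,0,0,0,0,0,0],"fingers":[0,0,0,0,0,0,0,0]}' 30
python3 -m crank '{"translation":[[4,0,0],[4,0,0],[4,0,0],[4,0,0],[4,0,0],[4,0,0],[4,0,0],[4,0,0]],"roll":[0,0,0,0,0,0,0,0],"fingers":[0,0,0,0,0,0,0,0]}' 30
python3 -m crank '{"translation":[[5,0,0],[5,0,0],[5,0,0],[5,0,0],[5,0,0],[5,0,0],[5,0,0],[5,0,0]],"roll":[0,0,0,0,0,0,0,0],"fingers":[0,0,0,0,0,0,0,0]}' 30
python3 -m crank '{"translation":[[5,0,0],[5,0,0],[5,0,0],[5,0,0],[5,0,0],[5,0,0],[5,0,0],[5,0,0]],"roll":[0,0,0,0,0,0,0,0],"fingers":[0,0,0,0,0,0,0,0]}' 30
python3 -m crank '{"translation":[[5,0,0],[5,0,0],[5,0,0],[5,0,0],[5,0,0],[5,0,0],[5,0,0],[0,0,0]],"roll":[0,0,0,0,0,0,0,0],"fingers":[0,0,0,0,0,0,0,0]}' 30
```

```text
clock: 21.2
position: [0.4266, -0.152, 0.0456]
ee_rot: [0.001, 0.719, 0.695, -0.001]
contact_force: [-1.5, -5.6, 3.9]
width: -0.0002
gripper_force: 2.7
clock: 22.0
position: [0.4279, -0.1211, 0.0456]
ee_rot: [0.002, 0.719, 0.695, -0.001]
contact_force: [-2.6, -7.4, 2.3]
width: -0.0
gripper_force: 4.4
clock: 22.8
position: [0.4294, -0.08, 0.0455]
ee_rot: [0.001, 0.719, 0.695, -0.0]
contact_force: [-0.9, -5.2, 2.4]
width: -0.0001
gripper_force: 2.8
clock: 23.6
position: [0.431, -0.0399, 0.0455]
ee_rot: [0.001, 0.719, 0.695, -0.0]
contact_force: [-0.2, -5.1, 3.5]
width: 0.0006
gripper_force: 2.8
clock: 24.4
position: [0.4314, -0.0035, 0.0451]
ee_rot: [-0.0, 0.719, 0.695, 0.0]
contact_force: [0.7, 0.8, 0.2]
width: -0.0001
gripper_force: 0.0
```

```bash
python3 -m crank '{"translation":[[4,0,0],[4,0,0],[4,0,0],[4,0,0],[4,0,0],[4,0,0],[4,0,0],[3,0,0]],"roll":[0,0,0,0,0,0,0,0],"fingers":[0,0,0,0,0,0,0,0]}' 30
python3 -m crank '{"translation":[[2,0,0],[2,0,0],[2,0,0],[0,0,0]],"roll":[0,0,0,0],"fingers":[0,0,0,0]}' 30
python3 -m crank '{"translation":[[1.5,0,0],[1.5,0,0],[0,0,0]],"roll":[0,0,0],"fingers":[0,0,0]}' 30
python3 -m crank '{"translation":[[1,0,0],[1,0,0],[0,0,0]],"roll":[0,0,0],"fingers":[0,0,0]}' 30
python3 - <<'E'
from h import *
s=st();w=get_image('wrist');c=cam('wrist');np.savez('w8.npz',*c);cv2.imwrite('pics/w8.png',w)
print(w[195:235,240:268].max(2).mean(1).round())
E
```

```text
clock: 25.2
position: [0.4324, 0.0263, 0.045]
ee_rot: [0.0, 0.719, 0.695, -0.001]
contact_force: [0.2, -5.3, 1.8]
width: 0.0003
gripper_force: 2.4
clock: 25.6
position: [0.4324, 0.0336, 0.0448]
ee_rot: [-0.001, 0.72, 0.694, 0.0]
contact_force: [0.1, -0.4, -0.3]
width: -0.0001
gripper_force: 0.0
clock: 25.9
position: [0.4327, 0.0361, 0.0449]
ee_rot: [-0.0, 0.719, 0.695, -0.0]
contact_force: [1.1, -0.0, -0.1]
width: 0.0001
gripper_force: 0.0
clock: 26.2
position: [0.4329, 0.0377, 0.0449]
ee_rot: [0.0, 0.719, 0.695, -0.0]
contact_force: [0.7, -0.9, -1.1]
width: -0.0
gripper_force: 0.4
{'clock': 26.2, 'qpos': [-0.073, 0.267, 2.066, -0.0, 0.808, -0.038], 'position': [0.433, 0.038, 0.045], 'ee_rot': [0.0, 0.719, 0.695, -0.0], 'contact_force': [0.669, -0.929, -1.056], 'width': -0.0}
[117. 117. 118. 118. 117. 118. 118. 118. 118. 118. 117. 112.  90.  55.
  36.  33.  33.  32.  31.  32.  31.  31.  30.  30.  30.  29.  30.  29.
  29.  29.  30.  29.  32.  33.  34.  35.  35.  35.  33.  31.]
```

```bash
python3 -m crank '{"translation":[[1,0,0],[1,0,0],[0,0,0]],"roll":[0,0,0],"fingers":[0,0,0]}' 30
python3 -m crank '{"translation":[[1,0,0],[0,0,0],[0,0,0]],"roll":[0,0,0],"fingers":[0,0,0]}' 30

```

```text
clock: 26.55
position: [0.433, 0.0393, 0.045]
ee_rot: [0.0, 0.719, 0.695, -0.0]
contact_force: [-0.3, -4.0, -1.0]
width: 0.0
gripper_force: 1.9
clock: 26.85
position: [0.433, 0.0394, 0.045]
ee_rot: [0.001, 0.719, 0.695, -0.001]
contact_force: [-0.6, -8.0, -0.4]
width: -0.0001
gripper_force: 3.9
```

```bash
python3 -m crank '{"translation":[[-3.5,0,0],[-4,0,0],[0,0,4],[0,0,0]],"roll":[0,0,0,0],"fingers":[0,0,0,0]}' 30
python3 -m crank '{"translation":[[0,0,1.5],[0,0,1],[0,0,0]],"roll":[0,0,0],"fingers":[0,0,0]}' 30
python3 - <<'E'
from h import *
s=st();w=get_image('wrist');cv2.imwrite('pics/w8.png',w)
E
```

```text
clock: 27.25
position: [0.4324, 0.0334, 0.0406]
ee_rot: [-0.0, 0.72, 0.694, -0.0]
contact_force: [0.6, 0.6, -1.1]
width: -0.0003
gripper_force: 0.0
clock: 27.55
position: [0.4328, 0.0334, 0.0385]
ee_rot: [-0.0, 0.719, 0.695, 0.0]
contact_force: [-0.8, -0.6, 3.3]
width: 0.0005
gripper_force: 1.4
{'clock': 27.55, 'qpos': [-0.084, 0.277, 2.075, 0.0, 0.789, -0.049], 'position': [0.433, 0.033, 0.039], 'ee_rot': [-0.0, 0.719, 0.695, 0.0], 'contact_force': [-0.789, -0.607, 3.348], 'width': 0.0}
```

View pics/w8.png

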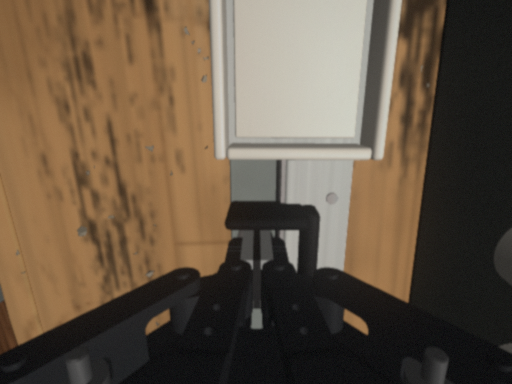

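A 3.3 N spring reaction at z 38.5 mm confirms the button is fully up in the serving hole. The picture shows the fingers between the lugs, above the button. Now I'll press it flush and stroke back to the right.

```bash
python3 -m crank '{"translation":[[0,0,2],[0,0,2],[0,0,2],[0,0,1.5],[0,0,0.8],[0,0,0],[0,0,0]],"roll":[0,0,0,0,0,0,0],"fingers":[0,0,0,0,0,0,0]}' 30
python3 -m crank '{"translation":[[-2,0,0.2],[-2,0,0],[-2,0,0],[-1.5,0,0],[-1.5,0,0],[-1.5,0,0],[-1.5,0,0],[0,0,0]],"roll":[0,0,0,0,0,0,0,0],"fingers":[0,0,0,0,0,0,0,0]}' 30
python3 -m crank '{"translation":[[-2,0,0],[-2,0,0],[-2,0,0],[-2,0,0],[-2,0,-1],[-2,0,-2],[0,0,0]],"roll":[0,0,0,0,0,0,0],"fingers":[0,0,0,0,0,0,0]}' 30
python3 -m crank '{"translation":[[0,0,-4],[0,0,-5],[0,0,-3],[-2,0,0],[-2,0,0],[-2,0,0],[-3,0,0],[-3,0,0]],"roll":[0,0,0,0,0,0,0,0],"fingers":[0,0,0,0,0,0,0,0]}' 30
```

```text
clock: 28.3
position: [0.4328, 0.0333, 0.0302]
ee_rot: [0.0, 0.719, 0.695, 0.0]
contact_force: [-1.3, 0.9, 5.1]
width: -0.0001
gripper_force: 2.5
clock: 29.1
position: [0.4327, 0.021, 0.0301]
ee_rot: [0.0, 0.719, 0.695, 0.0]
contact_force: [0.1, 3.1, 4.5]
width: 0.0001
gripper_force: 2.3
clock: 29.8
position: [0.4313, 0.0092, 0.0324]
ee_rot: [-0.0, 0.719, 0.695, -0.001]
contact_force: [0.2, 2.4, -1.1]
width: -0.0003
gripper_force: 1.1
clock: 30.6
position: [0.4316, -0.0022, 0.0455]
ee_rot: [-0.0, 0.72, 0.694, 0.001]
contact_force: [-0.7, 4.8, 3.7]
width: -0.0002
gripper_force: 2.7
```

```bash
python3 -m crank '{"translation":[[-5,0,0],[-5,0,0],[-5,0,0],[-5,0,0],[-5,0,0],[-5,0,0],[-5,0,0],[-5,0,0]],"roll":[0,0,0,0,0,0,0,0],"fingers":[0,0,0,0,0,0,0,0]}' 30
python3 -m crank '{"translation":[[-5,0,0],[-5,0,0],[-5,0,0],[-5,0,0],[-5,0,0],[-5,0,0],[-5,0,0],[-5,0,0]],"roll":[0,0,0,0,0,0,0,0],"fingers":[0,0,0,0,0,0,0,0]}' 30
python3 -m crank '{"translation":[[-4,0,0],[-4,0,0],[-4,0,0],[-4,0,0],[-4,0,0],[-4,0,0],[-4,0,0],[-4,0,0]],"roll":[0,0,0,0,0,0,0,0],"fingers":[0,0,0,0,0,0,0,0]}' 30
python3 -m crank '{"translation":[[-4,0,0],[-4,0,0],[-4,0,0],[-4,0,0],[-4,0,0],[-4,0,0],[-4,0,0],[-4,0,0]],"roll":[0,0,0,0,0,0,0,0],"fingers":[0,0,0,0,0,0,0,0]}' 30
python3 -m crank '{"translation":[[-4,0,0],[-4,0,0],[-4,0,0],[-4,0,0],[-4,0,0],[-4,0,0],[-4,0,0],[-4,0,0]],"roll":[0,0,0,0,0,0,0,0],"fingers":[0,0,0,0,0,0,0,0]}' 30
python3 -m crank '{"translation":[[-3,0,0],[-3,0,0],[-3,0,0],[-3,0,0],[-3,0,0],[-3,0,0],[-2,0,0],[-2,0,0]],"roll":[0,0,0,0,0,0,0,0],"fingers":[0,0,0,0,0,0,0,0]}' 30
```

```text
clock: 31.4
position: [0.4301, -0.0422, 0.0455]
ee_rot: [-0.0, 0.72, 0.694, 0.001]
contact_force: [-0.9, 4.9, 3.5]
width: 0.0003
gripper_force: 2.8
clock: 32.2
position: [0.4285, -0.0821, 0.0455]
ee_rot: [-0.0, 0.72, 0.694, 0.0]
contact_force: [-0.1, 4.2, 4.7]
width: -0.0001
gripper_force: 2.8
clock: 33.0
position: [0.4273, -0.1129, 0.0455]
ee_rot: [-0.001, 0.72, 0.694, 0.001]
contact_force: [0.5, 10.0, 5.7]
width: -0.0001
gripper_force: 4.6
clock: 33.8
position: [0.4261, -0.1459, 0.0454]
ee_rot: [-0.001, 0.72, 0.694, 0.0]
contact_force: [0.3, 5.8, 4.1]
width: 0.0001
gripper_force: 2.7
clock: 34.6
position: [0.4248, -0.1777, 0.0454]
ee_rot: [-0.001, 0.72, 0.694, 0.0]
contact_force: [0.3, 5.9, 4.6]
width: -0.0001
gripper_force: 2.7
clock: 35.4
position: [0.4239, -0.1998, 0.0452]
ee_rot: [-0.001, 0.719, 0.695, 0.0]
contact_force: [-0.3, 4.8, 4.1]
width: -0.0002
gripper_force: 2.5
```

```bash
python3 -m crank '{"translation":[[-2,0,0],[-2,0,0],[-2,0,0],[-1.5,0,0],[-1.5,0,0],[-1.5,0,0],[-1.5,0,0],[-1,0,0]],"roll":[0,0,0,0,0,0,0,0],"fingers":[0,0,0,0,0,0,0,0]}' 30
python3 -m crank '{"translation":[[-0.8,0,0],[-0.5,0,0],[0,0,0]],"roll":[0,0,0],"fingers":[0,0,0]}' 30
python3 -m crank '{"translation":[[3,0,0],[3.8,0,0],[0,0,4],[0,0,1.5],[0,0,1],[0,0,0]],"roll":[0,0,0,0,0,0],"fingers":[0,0,0,0,0,0]}' 30
```

```text
clock: 36.2
position: [0.4245, -0.2137, 0.045]
ee_rot: [0.0, 0.72, 0.694, 0.0]
contact_force: [1.6, 2.0, 0.2]
width: 0.0001
gripper_force: 0.8
clock: 36.5
position: [0.4244, -0.2146, 0.045]
ee_rot: [0.0, 0.72, 0.694, 0.0]
contact_force: [2.7, 2.7, 0.9]
width: 0.0003
gripper_force: 1.6
clock: 37.1
position: [0.424, -0.208, 0.0384]
ee_rot: [-0.0, 0.719, 0.695, -0.0]
contact_force: [-1.8, 1.4, 3.2]
width: 0.0003
gripper_force: 1.5
```

The stroke is done, and 3.2 N at 38.4 mm shows the button is up at the loading end. Now the cups.

```bash
python3 -m crank '{"translation":[[0,0,-10],[0,0,-30],[0,0,-40],[0,0,-40],[0,20,-30],[10,40,-30],[10,40,-20],[10,40,0]],"roll":[0,0,0,0,0,0,0,0],"fingers":[0,0,0,0,1,1,1,1]}' 30
python3 -m crank '{"translation":[[0,10,0],[0,0,0],[0,0,0]],"roll":[0,0,0],"fingers":[1,1,1]}' 30
cat > cups.py <<'E'
from h import *
def cups(w,c,sv=None,zt=.038):
    h=cv2.cvtColor(w,cv2.COLOR_BGR2HSV)
    return h
s=st();w=get_image('wrist');c=cam('wrist');np.savez('w9.npz',*c);cv2.imwrite('pics/w9r.png',w)
t=get_image('top');cv2.imwrite('pics/t9.png',t)
o=np.hstack([w,cv2.resize(t[140:260,230:390],(512,384),interpolation=cv2.INTER_CUBIC)]);cv2.imwrite('pics/w9.png',cv2.resize(o,(800,300)))
E
python3 cups.py
```

```text
clock: 37.9
position: [0.5676, -0.1838, 0.2429]
ee_rot: [0.004, 0.72, 0.694, 0.001]
contact_force: [0.4, -1.0, 0.7]
width: 0.0579
gripper_force: 0.0
clock: 38.2
position: [0.5731, -0.1835, 0.2375]
ee_rot: [-0.001, 0.719, 0.695, -0.001]
contact_force: [-0.1, -0.2, -0.1]
width: 0.0851
gripper_force: 0.0
{'clock': 38.2, 'qpos': [-0.425, 0.314, 1.433, -0.001, 1.396, -0.39], 'position': [0.573, -0.184, 0.237], 'ee_rot': [-0.001, 0.719, 0.695, -0.001], 'contact_force': [-0.126, -0.165, -0.079], 'width': 0.085}
```

View pics/w9.png

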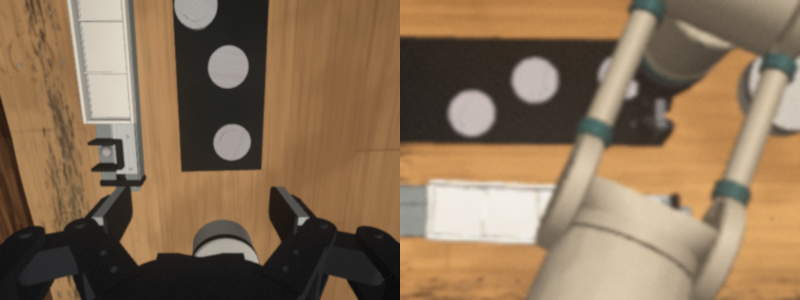

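Cup_0 has been knocked towards the robot: it is now at (195,8) in the wrist half and (472,113) in the top half. The others are at wrist (228,67) and (232,142). The button dome shows at (106,152) between the lugs. The dish bays are visible at left.

```bash
python3 - <<'E'
from h import *
c=ld('w9.npz');T=cam('top')
w=cv2.imread('pics/w9r.png');t=cv2.imread('pics/t9.png')
def circ(im,u0,v0,r):
    g=im[max(0,v0-r):v0+r,u0-r:u0+r];hs=cv2.cvtColor(g,cv2.COLOR_BGR2HSV)
    m=((g.max(2)>120)&(hs[...,1]<60)).astype(np.uint8)
    cs=max(cv2.findContours(m,0,1)[0],key=cv2.contourArea);(x,y),rr=cv2.minEnclosingCircle(cs)
    return np.array([x+u0-r,y+max(0,v0-r)]),rr,cv2.boundingRect(cs)
W=[(250,10),(292,86),(297,182)];TT=[(259,185),(284,172),(318,170)]
for a,b in zip(W,TT):
    p,r,bb=circ(w,*a,38);q,r2,_=circ(t,*b,14)
    print('w',p.round(1),round(r,1),bb,'t',q.round(1),round(r2,1),'z38w',onz(c,p,.038).round(4),'z38t',onz(T,q,.038).round(4),'tri',tri([ray(c,p),ray(T,q)]).round(4))
f=1.28
for n,p,z in[('button',(106,152),.039),('dish RB',(132,122),.058),('dish RF',(83,122),.058),('div1',(106,72),.05),('div2',(103,22),.05)]:
    print(n,onz(c,(p[0]*f,p[1]*f),z).round(4))
cv2.imwrite('pics/w9d.png',cv2.resize(w[0:240,70:210],(466,800))[:600])
E
```

```text
w [250.5   8.5] 27.9 (11, 0, 55, 37) t [258.2 184.9] 9.3 z38w [ 0.5736 -0.015   0.038 ] z38t [ 0.5734 -0.0093  0.038 ] tri [ 0.5746 -0.0101  0.0236]
w [291.5  85. ] 27.4 (12, 10, 52, 55) t [283.5 171.6] 9.2 z38w [ 0.6155 -0.0908  0.038 ] z38t [ 0.6162 -0.0883  0.038 ] tri [ 0.6175 -0.0895  0.027 ]
w [297.1 182.3] 23.8 (15, 15, 47, 46) t [316.5 169.5] 16.0 z38w [ 0.6217 -0.2007  0.038 ] z38t [ 0.6238 -0.1921  0.038 ] tri [ 0.6108 -0.1818  0.1102]
button [ 0.4266 -0.2088  0.039 ]
dish RB [ 0.4781 -0.1613  0.058 ]
dish RF [ 0.409  -0.1588  0.058 ]
div1 [ 0.4481 -0.0928  0.05  ]
div2 [ 0.4532 -0.0317  0.05  ]
```

```bash
python3 -m crank '{"translation":[[-7,25,20],[-7,24,30],[0,0,40],[0,0,40],[0,0,30],[0,0,20],[0,0,0]],"roll":[0,0,0,0,0,0,0],"fingers":[1,1,1,1,1,1,1]}' 30
python3 - <<'E'
from h import *
s=st();w=get_image('wrist');c=cam('wrist');cv2.imwrite('pics/w10.png',w)
hs=cv2.cvtColor(w,cv2.COLOR_BGR2HSV);m=((w.max(2)>110)&(hs[...,1]<50)).astype(np.uint8);m[:, :170]=0;m[:,350:]=0;m[330:]=0
for k in cv2.findContours(m,0,1)[0]:
    if cv2.contourArea(k)>1500:
        b=cv2.boundingRect(k);print(b,'top-left-right', onz(c,(b[0],b[1]+b[3]/2),.038).round(4),onz(c,(b[0]+b[2],b[1]+b[3]/2),.038).round(4),onz(c,(b[0]+b[2]/2,b[1]),.036).round(4),onz(c,(b[0]+b[2]/2,b[1]+b[3]),.038).round(4))
E
```

```text
clock: 39.0
position: [0.6193, -0.1986, 0.0548]
ee_rot: [-0.004, 0.72, 0.694, -0.002]
contact_force: [0.3, 0.4, -1.4]
width: 0.0856
gripper_force: 0.0
{'clock': 39.0, 'qpos': [-0.417, 0.524, 1.57, -0.0, 1.055, -0.381], 'position': [0.619, -0.199, 0.055], 'ee_rot': [-0.004, 0.72, 0.694, -0.002], 'contact_force': [0.32, 0.35, -1.396], 'width': 0.086}
(210, 182, 98, 94) top-left-right [ 0.5949 -0.199   0.038 ] [ 0.6527 -0.201   0.038 ] [ 0.6248 -0.172   0.036 ] [ 0.6227 -0.2312  0.038 ]
(182, 0, 117, 88) top-left-right [ 0.5887 -0.0992  0.038 ] [ 0.6473 -0.1014  0.038 ] [ 0.6189 -0.0803  0.036 ] [ 0.6169 -0.1211  0.038 ]
```

View pics/w10.png

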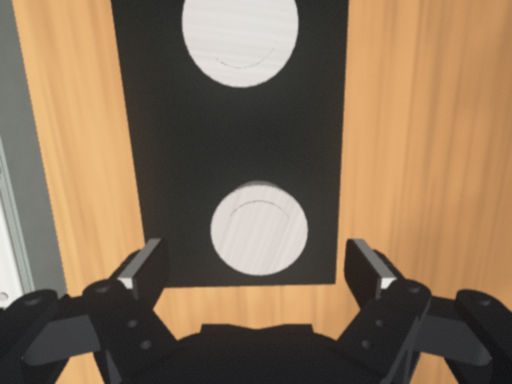

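The wrist view shows cup_2 at (259,229) between the open pads. It spans 57.8 mm at z 38 mm, which matches its size and height, with its centre at (0.6235, -0.2015).

```bash
python3 -m crank '{"translation":[[-3,4,10],[0,0,15],[0,0,9],[0,0,0],[0,0,0],[0,0,0],[0,0,0],[0,0,0]],"roll":[0,0,0,0,0,0,0,0],"fingers":[1,1,1,1,0,0,0,0]}' 40
python3 -m crank '{"translation":[[0,0,0],[0,0,0],[0,0,-5],[0,0,-15],[0,0,-30],[0,0,-30],[0,0,-20],[0,0,0]],"roll":[0,0,0,0,0,0,0,0],"fingers":[0,0,0,0,0,0,0,0]}' 40
```

```text
clock: 39.85
position: [0.6275, -0.2026, 0.0253]
ee_rot: [0.001, 0.719, 0.695, 0.0]
contact_force: [-1.7, 0.7, 5.4]
width: 0.0543
gripper_force: 42.5
clock: 40.65
position: [0.6291, -0.2032, 0.1275]
ee_rot: [0.003, 0.719, 0.695, 0.001]
contact_force: [1.4, -0.2, -1.0]
width: 0.0542
gripper_force: 42.4
```

```bash
python3 -m crank '{"translation":[[5,-12,0],[10,-25,0],[12,-30,0],[12,-30,0],[12,-30,0],[11,-28,0],[7,-19,0],[5,-12,0]],"roll":[0,0,0,0,0,0,0,0],"fingers":[0,0,0,0,0,0,0,0]}' 40
python3 -m crank '{"translation":[[0,0,15],[0,0,15],[0,0,0],[0,0,0]],"roll":[0,0,0,0],"fingers":[0,0,0,0]}' 40
python3 - <<'E'
from h import *
s=st();w=get_image('wrist');c=cam('wrist');np.savez('w11.npz',*c);cv2.imwrite('pics/w11.png',w)
E
```

```text
clock: 41.45
position: [0.441, -0.1206, 0.1227]
ee_rot: [-0.001, 0.719, 0.695, -0.001]
contact_force: [-0.6, 0.4, -1.4]
width: 0.0539
gripper_force: 42.4
clock: 41.85
position: [0.4437, -0.1219, 0.0935]
ee_rot: [-0.0, 0.719, 0.695, -0.0]
contact_force: [0.5, 0.3, -1.3]
width: 0.054
gripper_force: 42.5
{'clock': 41.85, 'qpos': [-0.42, 0.233, 1.95, -0.0, 0.959, -0.384], 'position': [0.444, -0.122, 0.094], 'ee_rot': [-0.0, 0.719, 0.695, -0.0], 'contact_force': [0.489, 0.309, -1.311], 'width': 0.054}
```

View pics/w11.png

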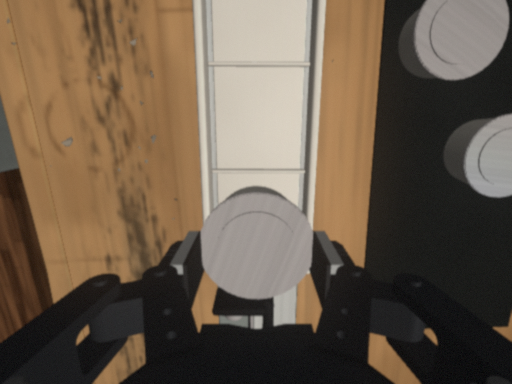

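The cup is held upright at (257,245) over the right bay. The dividers are at v=170 and 64, the inner walls at u≈213 and 304.

```bash
python3 - <<'E'
from h import *
c=ld('w11.npz')
for n,p,z in[('div1',(259,170),.05),('div2',(260,64),.05),('wallF',(204,180),.058),('wallB',(312,180),.058),('lid',(257,245),.1065),('lidL',(201,240),.1065),('lidR',(312,240),.1065),('tinF',(313,100),.042)]: print(n,onz(c,p,z).round(4))
E
```

```text
div1 [ 0.4482 -0.0924  0.05  ]
div2 [ 0.4509 -0.0292  0.05  ]
wallF [ 0.4137 -0.096   0.058 ]
wallB [ 0.481  -0.0984  0.058 ]
lid [ 0.4459 -0.1182  0.1065]
lidL [ 0.4191 -0.1146  0.1065]
lidR [ 0.4724 -0.1165  0.1065]
tinF [ 0.4838 -0.0503  0.042 ]
```

```bash
python3 -m crank '{"translation":[[-3.5,2,5],[0,0,10],[0,0,8],[0,0,3],[0,0,1],[0,0,0]],"roll":[0,0,0,0,0,0],"fingers":[0,0,0,0,0,0]}' 40
python3 -m crank '{"translation":[[0,0,1],[0,0,1],[0,0,0]],"roll":[0,0,0],"fingers":[0,0,0]}' 40
```

```text
clock: 42.5
position: [0.4454, -0.1254, 0.0667]
ee_rot: [-0.0, 0.719, 0.695, -0.0]
contact_force: [0.6, 1.1, -1.4]
width: 0.0541
gripper_force: 42.5
clock: 42.8
position: [0.4455, -0.1255, 0.065]
ee_rot: [0.0, 0.719, 0.695, 0.0]
contact_force: [0.4, 0.9, -0.6]
width: 0.0536
gripper_force: 42.5
```

```bash
python3 -m crank '{"translation":[[0,0,0.7],[0,0,0.7],[0,0,0]],"roll":[0,0,0],"fingers":[0,0,0]}' 40
python3 -m crank '{"translation":[[0,0,0],[0,0,0],[0,0,0],[0,0,0],[0,0,-15],[0,0,-30],[0,0,-35],[20,45,0]],"roll":[0,0,0,0,0,0,0,0],"fingers":[0.4,0.8,1,1,1,1,1,1]}' 40
python3 -m crank '{"translation":[[5,45,0],[0,45,0],[0,40,0],[0,0,0],[0,0,0]],"roll":[0,0,0,0,0],"fingers":[1,1,1,1,1]}' 40
cat > look.py <<'E'
import sys
from h import *
s=st();w=get_image('wrist');c=cam('wrist');cv2.imwrite(sys.argv[1],w)
hs=cv2.cvtColor(w,cv2.COLOR_BGR2HSV);m=((w.max(2)>110)&(hs[...,1]<50)).astype(np.uint8);m[330:]=0
m=cv2.morphologyEx(m,cv2.MORPH_OPEN,np.ones((5,5)))
for k in cv2.findContours(m,0,1)[0]:
    if cv2.contourArea(k)>1200:
        b=cv2.boundingRect(k);(x,y),r=cv2.minEnclosingCircle(k);L=onz(c,(b[0],y),.038);R=onz(c,(b[0]+b[2],y),.038)
        print(b,'c',onz(c,(x,y),.038).round(4),'w',round(np.linalg.norm(R-L),4),'bottom',onz(c,(x,b[1]+b[3]),.038).round(4))
E
python3 look.py pics/w12.png
```

```text
clock: 43.1
position: [0.4456, -0.1255, 0.0642]
ee_rot: [0.0, 0.719, 0.695, 0.0]
contact_force: [-0.7, 0.6, 5.0]
width: 0.054
gripper_force: 43.2
clock: 43.9
position: [0.4899, -0.109, 0.1479]
ee_rot: [0.003, 0.721, 0.693, -0.0]
contact_force: [1.5, -0.9, -0.5]
width: 0.0855
gripper_force: 0.0
clock: 44.4
position: [0.6211, -0.1064, 0.1424]
ee_rot: [-0.001, 0.719, 0.695, -0.001]
contact_force: [-0.9, 0.9, 0.2]
width: 0.0855
gripper_force: 0.0
{'clock': 44.4, 'qpos': [-0.28, 0.417, 1.516, -0.0, 1.211, -0.245], 'position': [0.621, -0.106, 0.142], 'ee_rot': [-0.001, 0.719, 0.695, -0.001], 'contact_force': [-0.872, 0.921, 0.192], 'width': 0.085}
(216, 140, 67, 66) c [ 0.6152 -0.09    0.038 ] w 0.0574 bottom [ 0.6139 -0.1204  0.038 ]
(156, 37, 72, 78) c [ 0.5736 -0.0109  0.038 ] w 0.0567 bottom [ 0.5707 -0.041   0.038 ]
(0, 0, 120, 286) c [ 0.4451 -0.0588  0.038 ] w 0.1006 bottom [ 0.4139 -0.1943  0.038 ]
```

```bash
python3 -m crank '{"translation":[[14.5,-6,20],[0,0,40],[0,0,35],[0,0,20],[0,0,5],[0,0,0],[0,0,0]],"roll":[0,0,0,0,0,0,0],"fingers":[1,1,1,1,1,1,0]}' 40
python3 -m crank '{"translation":[[0,0,0],[0,0,0],[0,0,0],[0,0,0],[0,0,-5],[0,0,-20],[0,0,-35],[0,0,-40]],"roll":[0,0,0,0,0,0,0,0],"fingers":[0,0,0,0,0,0,0,0]}' 40
```

```text
clock: 45.15
position: [0.6163, -0.0923, 0.0251]
ee_rot: [0.001, 0.719, 0.695, 0.001]
contact_force: [0.8, 0.0, 1.5]
width: 0.0735
gripper_force: 0.0
clock: 45.95
position: [0.6147, -0.0916, 0.1239]
ee_rot: [-0.001, 0.719, 0.695, -0.001]
contact_force: [1.1, -0.3, -1.2]
width: 0.0538
gripper_force: 42.5
```

```bash
python3 -m crank '{"translation":[[2,-12,0],[3,-25,0],[4,-30,0],[4,-30,0],[4,-30,0],[4,-22,0],[3,-13,0],[0,-6,0]],"roll":[0,0,0,0,0,0,0,0],"fingers":[0,0,0,0,0,0,0,0]}' 40
python3 -m crank '{"translation":[[0,0,15],[0,0,15],[0,0,0],[0,0,0]],"roll":[0,0,0,0],"fingers":[0,0,0,0]}' 40
python3 look.py pics/w13.png
```

```text
clock: 46.75
position: [0.4473, -0.0615, 0.1235]
ee_rot: [-0.0, 0.719, 0.695, -0.0]
contact_force: [-0.3, -0.2, -0.7]
width: 0.054
gripper_force: 42.6
clock: 47.15
position: [0.4494, -0.0623, 0.0936]
ee_rot: [0.0, 0.719, 0.695, 0.0]
contact_force: [0.4, 0.5, -0.1]
width: 0.0538
gripper_force: 42.6
{'clock': 47.15, 'qpos': [-0.291, 0.224, 1.964, -0.0, 0.954, -0.256], 'position': [0.449, -0.062, 0.094], 'ee_rot': [0.0, 0.719, 0.695, 0.0], 'contact_force': [0.385, 0.487, -0.145], 'width': 0.054}
(396, 85, 86, 87) c [ 0.5733 -0.0108  0.038 ] w 0.0568 bottom [ 0.5772 -0.0408  0.038 ]
(189, 0, 128, 329) c [ 0.4493 -0.0291  0.038 ] w 0.0872 bottom [ 0.4439 -0.1647  0.038 ]
```

View pics/w13.png

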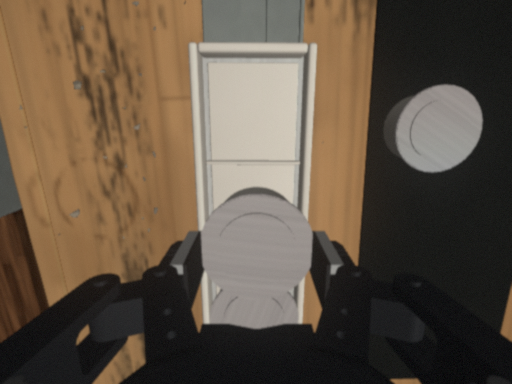

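The cup is held over the middle bay, with the divider at v=161 and the first cup standing in its bay behind it at (255,307).

```bash
python3 -m crank '{"translation":[[1.5,-1,5],[0,0,10],[0,0,8],[0,0,3],[0,0,1],[0,0,1],[0,0,0]],"roll":[0,0,0,0,0,0,0],"fingers":[0,0,0,0,0,0,0]}' 40
python3 -m crank '{"translation":[[0,0,0.7],[0,0,0.7],[0,0,0]],"roll":[0,0,0],"fingers":[0,0,0]}' 40
```

```text
clock: 47.9
position: [0.4479, -0.0606, 0.0655]
ee_rot: [0.0, 0.719, 0.695, 0.0]
contact_force: [-0.1, 0.3, -0.8]
width: 0.0541
gripper_force: 42.6
clock: 48.2
position: [0.448, -0.0606, 0.0647]
ee_rot: [0.0, 0.719, 0.695, 0.0]
contact_force: [-1.3, 0.5, 3.1]
width: 0.0537
gripper_force: 43.1
```

```bash
python3 -m crank '{"translation":[[0,0,0],[0,0,0],[0,0,0],[0,0,0],[0,0,-15],[0,0,-30],[0,0,-35],[13,30,0]],"roll":[0,0,0,0,0,0,0,0],"fingers":[0.4,0.8,1,1,1,1,1,1]}' 40
python3 -m crank '{"translation":[[13,35,0],[13,35,0],[10,23,0],[0,0,0],[0,0,0]],"roll":[0,0,0,0,0],"fingers":[1,1,1,1,1]}' 40
python3 look.py pics/w14.png
```

```text
clock: 49.0
position: [0.4782, -0.0497, 0.1481]
ee_rot: [0.003, 0.72, 0.694, 0.001]
contact_force: [1.0, -0.1, 0.5]
width: 0.0855
gripper_force: 0.0
clock: 49.5
position: [0.5719, -0.0157, 0.1433]
ee_rot: [-0.001, 0.719, 0.695, -0.001]
contact_force: [-0.7, 0.1, 0.3]
width: 0.0852
gripper_force: 0.0
{'clock': 49.5, 'qpos': [-0.149, 0.335, 1.647, -0.0, 1.161, -0.114], 'position': [0.572, -0.016, 0.143], 'ee_rot': [-0.001, 0.719, 0.695, -0.001], 'contact_force': [-0.696, 0.096, 0.318], 'width': 0.085}
(224, 153, 66, 64) c [ 0.5728 -0.0109  0.038 ] w 0.0574 bottom [ 0.5718 -0.0408  0.038 ]
(51, 0, 118, 291) c [0.4411 0.0298 0.038 ] w 0.0991 bottom [ 0.4155 -0.1116  0.038 ]
```

```bash
python3 -m crank '{"translation":[[4,1,20],[0,0,40],[0,0,35],[0,0,20],[0,0,5],[0,0,0],[0,0,0]],"roll":[0,0,0,0,0,0,0],"fingers":[1,1,1,1,1,1,0]}' 40
python3 -m crank '{"translation":[[0,0,0],[0,0,0],[0,0,0],[0,0,0],[0,0,-5],[0,0,-20],[0,0,-35],[0,0,-40]],"roll":[0,0,0,0,0,0,0,0],"fingers":[0,0,0,0,0,0,0,0]}' 40
python3 -m crank '{"translation":[[1,-12,0],[2,-20,0],[2,-24,0],[2,-24,0],[2,-22,0],[1,-14,0],[0,-6,0],[0,0,0]],"roll":[0,0,0,0,0,0,0,0],"fingers":[0,0,0,0,0,0,0,0]}' 40
python3 -m crank '{"translation":[[0,0,15],[0,0,15],[0,0,0],[0,0,0]],"roll":[0,0,0,0],"fingers":[0,0,0,0]}' 40
python3 look.py pics/w15.png
```

```text
clock: 50.25
position: [0.5742, -0.0123, 0.0254]
ee_rot: [0.001, 0.72, 0.694, 0.001]
contact_force: [0.1, 0.9, 0.4]
width: 0.073
gripper_force: 0.0
clock: 51.05
position: [0.5725, -0.0117, 0.1246]
ee_rot: [-0.001, 0.719, 0.695, -0.001]
contact_force: [0.8, -0.8, -1.8]
width: 0.0536
gripper_force: 42.5
clock: 51.85
position: [0.4516, 0.0024, 0.1242]
ee_rot: [0.0, 0.719, 0.695, 0.0]
contact_force: [-0.3, -0.0, -1.7]
width: 0.0538
gripper_force: 42.6
clock: 52.25
position: [0.4529, 0.0022, 0.0941]
ee_rot: [0.0, 0.719, 0.695, 0.0]
contact_force: [0.3, 0.3, -1.5]
width: 0.0538
gripper_force: 42.5
{'clock': 52.25, 'qpos': [-0.149, 0.222, 1.965, -0.0, 0.955, -0.114], 'position': [0.453, 0.002, 0.094], 'ee_rot': [0.0, 0.719, 0.695, 0.0], 'contact_force': [0.267, 0.305, -1.472], 'width': 0.054}
(194, 0, 118, 329) c [0.4517 0.0355 0.038 ] w 0.0806 bottom [ 0.4461 -0.1006  0.038 ]
```

```bash
python3 -m crank '{"translation":[[1.5,-2,5],[0,0,10],[0,0,8],[0,0,3],[0,0,1],[0,0,1],[0,0,0]],"roll":[0,0,0,0,0,0,0],"fingers":[0,0,0,0,0,0,0]}' 40
python3 -m crank '{"translation":[[0,0,0.7],[0,0,0.7],[0,0,0]],"roll":[0,0,0],"fingers":[0,0,0]}' 40
```

```text
clock: 53.0
position: [0.4501, 0.0039, 0.0661]
ee_rot: [0.0, 0.719, 0.695, 0.0]
contact_force: [-0.2, -0.3, -1.3]
width: 0.0538
gripper_force: 42.5
clock: 53.3
position: [0.4503, 0.0039, 0.0651]
ee_rot: [0.0, 0.719, 0.695, 0.0]
contact_force: [-1.6, 0.0, 3.5]
width: 0.0539
gripper_force: 42.9
```

```bash
python3 -m crank '{"translation":[[0,0,0],[0,0,0],[0,0,0],[0,0,0],[0,0,-15],[0,0,-30],[0,0,-35],[-12,-2,-20]],"roll":[0,0,0,0,0,0,0,0],"fingers":[0.4,0.8,1,1,1,1,1,1]}' 40
python3 -m crank '{"translation":[[-35,-3,-10],[-40,-3,0],[-40,-3,0],[-40,-3,0],[-32,-3,0],[-12.5,-1,0],[0,0,0],[0,0,0]],"roll":[0,0,0,0,0,0,0,0],"fingers":[1,1,0,0,0,0,0,0]}' 40
python3 look.py pics/w16.png
```

```text
clock: 54.1
position: [0.4488, -0.0075, 0.167]
ee_rot: [0.001, 0.719, 0.695, 0.001]
contact_force: [1.1, -0.3, -0.4]
width: 0.0853
gripper_force: 0.0
clock: 54.9
position: [0.4244, -0.2057, 0.1744]
ee_rot: [-0.001, 0.719, 0.695, 0.0]
contact_force: [0.4, 0.3, -0.3]
width: 0.0004
gripper_force: 0.0
{'clock': 54.9, 'qpos': [-0.6, 0.163, 1.806, 0.001, 1.173, -0.565], 'position': [0.424, -0.206, 0.174], 'ee_rot': [-0.001, 0.719, 0.695, 0.0], 'contact_force': [0.392, 0.264, -0.285], 'width': 0.0}
(234, 0, 91, 229) c [ 0.4486 -0.1388  0.038 ] w 0.0832 bottom [ 0.4469 -0.2553  0.038 ]
```

View pics/w16.png

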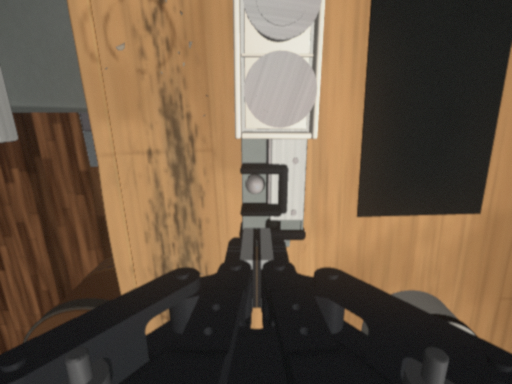

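The picture shows two of the cups standing in their bays, at (281,88) and (283,8), and the button up at (256,184) between the lugs. I have now viewed 16 pictures, two over the 14 allowed. I miscounted, so I'll view no more and work from numbers only.

Next I'll enter the cradle, press the button and send the carriage slowly to the serving end.

```bash
python3 -m crank '{"translation":[[-1,0,20],[0,0,35],[0,0,30],[0,0,20],[0,0,12],[0,0,8],[0,0,4],[0,0,0]],"roll":[0,0,0,0,0,0,0,0],"fingers":[0,0,0,0,0,0,0,0]}' 30
python3 -m crank '{"translation":[[0,0,3],[0,0,2.5],[0,0,0],[0,0,0]],"roll":[0,0,0,0],"fingers":[0,0,0,0]}' 30
```

```text
clock: 55.75
position: [0.4247, -0.2071, 0.0457]
ee_rot: [-0.0, 0.719, 0.695, 0.0]
contact_force: [0.3, -0.1, -0.2]
width: -0.0004
gripper_force: 0.0
clock: 56.15
position: [0.4246, -0.2079, 0.0404]
ee_rot: [0.0, 0.719, 0.695, 0.0]
contact_force: [0.9, 0.2, 0.2]
width: -0.0
gripper_force: 0.0
```

```bash
python3 -m crank '{"translation":[[0,0,2],[0,0,2],[0,0,2],[0,0,2],[0,0,1.5],[0,0,0.5],[0,0,0],[0,0,0]],"roll":[0,0,0,0,0,0,0,0],"fingers":[0,0,0,0,0,0,0,0]}' 30
python3 -m crank '{"translation":[[2,0,0.2],[2,0,0],[2,0,0],[1.5,0,0],[1.5,0,0],[1.5,0,0],[1.5,0,0],[0,0,0]],"roll":[0,0,0,0,0,0,0,0],"fingers":[0,0,0,0,0,0,0,0]}' 30
python3 -m crank '{"translation":[[2,0,0],[2,0,0],[2,0,0],[2,0,0],[2,0,-1],[2,0,-2],[0,0,0]],"roll":[0,0,0,0,0,0,0],"fingers":[0,0,0,0,0,0,0]}' 30
python3 -m crank '{"translation":[[0,0,-4],[0,0,-5],[0,0,-3],[2,0,0],[2,0,0],[2,0,0],[2,0,0],[2,0,0]],"roll":[0,0,0,0,0,0,0,0],"fingers":[0,0,0,0,0,0,0,0]}' 30
```

```text
clock: 56.95
position: [0.4248, -0.208, 0.0304]
ee_rot: [0.0, 0.719, 0.695, -0.0]
contact_force: [-0.4, 0.2, 5.4]
width: 0.0001
gripper_force: 2.9
clock: 57.75
position: [0.4251, -0.1958, 0.0301]
ee_rot: [0.0, 0.719, 0.695, -0.0]
contact_force: [-0.6, -3.9, 3.2]
width: -0.0001
gripper_force: 2.2
clock: 58.45
position: [0.4251, -0.1833, 0.0325]
ee_rot: [-0.0, 0.719, 0.695, 0.0]
contact_force: [0.0, -1.9, -0.6]
width: -0.0002
gripper_force: 1.1
clock: 59.25
position: [0.426, -0.1748, 0.0457]
ee_rot: [0.001, 0.719, 0.695, -0.001]
contact_force: [-3.0, -5.3, 3.2]
width: 0.0002
gripper_force: 2.5
```

```bash
python3 -m crank '{"translation":[[3,0,0],[3,0,0],[3,0,0],[3,0,0],[3,0,0],[3,0,0],[3,0,0],[3,0,0]],"roll":[0,0,0,0,0,0,0,0],"fingers":[0,0,0,0,0,0,0,0]}' 30
python3 -m crank '{"translation":[[3,0,0],[3,0,0],[3,0,0],[3,0,0],[3,0,0],[3,0,0],[3,0,0],[3,0,0]],"roll":[0,0,0,0,0,0,0,0],"fingers":[0,0,0,0,0,0,0,0]}' 30
python3 -m crank '{"translation":[[3,0,0],[3,0,0],[3,0,0],[3,0,0],[3,0,0],[3,0,0],[3,0,0],[3,0,0]],"roll":[0,0,0,0,0,0,0,0],"fingers":[0,0,0,0,0,0,0,0]}' 30
python3 -m crank '{"translation":[[4,0,0],[4,0,0],[4,0,0],[4,0,0],[4,0,0],[4,0,0],[4,0,0],[4,0,0]],"roll":[0,0,0,0,0,0,0,0],"fingers":[0,0,0,0,0,0,0,0]}' 30
python3 -m crank '{"translation":[[4,0,0],[4,0,0],[4,0,0],[4,0,0],[4,0,0],[4,0,0],[4,0,0],[4,0,0]],"roll":[0,0,0,0,0,0,0,0],"fingers":[0,0,0,0,0,0,0,0]}' 30
python3 -m crank '{"translation":[[4,0,0],[4,0,0],[4,0,0],[4,0,0],[4,0,0],[4,0,0],[4,0,0],[4,0,0]],"roll":[0,0,0,0,0,0,0,0],"fingers":[0,0,0,0,0,0,0,0]}' 30
python3 -m crank '{"translation":[[3,0,0],[3,0,0],[3,0,0],[3,0,0],[3,0,0],[3,0,0],[3,0,0],[3,0,0]],"roll":[0,0,0,0,0,0,0,0],"fingers":[0,0,0,0,0,0,0,0]}' 30
```

```text
clock: 60.05
position: [0.4269, -0.1508, 0.0457]
ee_rot: [0.001, 0.719, 0.695, -0.001]
contact_force: [-1.5, -4.5, 3.6]
width: -0.0001
gripper_force: 2.6
clock: 60.85
position: [0.4278, -0.1268, 0.0457]
ee_rot: [0.001, 0.719, 0.695, -0.0]
contact_force: [-1.4, -5.6, 3.9]
width: 0.0002
gripper_force: 2.6
clock: 61.65
position: [0.4287, -0.1035, 0.0458]
ee_rot: [0.002, 0.719, 0.695, -0.001]
contact_force: [-1.7, -7.7, 3.5]
width: 0.0002
gripper_force: 4.0
clock: 62.45
position: [0.43, -0.0707, 0.0457]
ee_rot: [0.001, 0.719, 0.695, -0.0]
contact_force: [-0.7, -6.0, 3.0]
width: 0.0
gripper_force: 2.7
clock: 63.25
position: [0.4312, -0.0387, 0.0457]
ee_rot: [0.001, 0.719, 0.695, -0.0]
contact_force: [0.1, -5.6, 3.0]
width: -0.0001
gripper_force: 2.7
clock: 64.05
position: [0.4324, -0.0066, 0.0457]
ee_rot: [0.001, 0.719, 0.695, 0.0]
contact_force: [0.2, -5.6, 3.6]
width: 0.0001
gripper_force: 2.7
clock: 64.85
position: [0.4334, 0.0175, 0.0457]
ee_rot: [0.001, 0.719, 0.695, 0.0]
contact_force: [1.2, -4.8, 4.3]
width: 0.0
gripper_force: 2.6
```

```bash
python3 -m crank '{"translation":[[2.5,0,0],[2.5,0,0],[2,0,0],[2,0,0],[2,0,0],[2,0,0],[2,0,0],[2,0,0]],"roll":[0,0,0,0,0,0,0,0],"fingers":[0,0,0,0,0,0,0,0]}' 30
python3 -m crank '{"translation":[[1.5,0,0],[1.5,0,0],[1,0,0],[1,0,0],[0,0,0]],"roll":[0,0,0,0,0],"fingers":[0,0,0,0,0]}' 30
```

```text
clock: 65.65
position: [0.4318, 0.036, 0.0445]
ee_rot: [-0.001, 0.72, 0.694, -0.0]
contact_force: [-0.2, -0.0, -0.1]
width: 0.0003
gripper_force: 0.0
clock: 66.15
position: [0.4324, 0.0394, 0.0447]
ee_rot: [-0.0, 0.719, 0.695, -0.001]
contact_force: [-1.5, -3.9, -2.2]
width: -0.0002
gripper_force: 2.3
```

```bash
python3 -m crank '{"translation":[[1,0,0],[0,0,0]],"roll":[0,0],"fingers":[0,0]}' 30
python3 -m crank '{"translation":[[-3.5,0,0],[-4,0,0],[0,0,4],[0,0,1.2],[0,0,0.8],[0,0,0]],"roll":[0,0,0,0,0,0],"fingers":[0,0,0,0,0,0]}' 30
python3 -m crank '{"translation":[[0,0,-8],[0,0,-25],[0,0,-40],[0,0,-45],[-20,0,-30],[-40,0,-10],[-40,0,0],[0,0,0]],"roll":[0,0,0,0,0,0,0,0],"fingers":[0,0,0,0,0,0,0,0]}' 30
python3 -m crank '{"translation":[[0,0,0],[0,0,0]],"roll":[0,0],"fingers":[0,0]}' 30
python3 - <<'E'
from h import *
s=st();w=get_image('wrist');c=cam('wrist')
t=get_image('top');T=cam('top');cv2.imwrite('pics/fin_t.png',t);cv2.imwrite('pics/fin_w.png',w)
# light blobs in top: shaker, tin ; wrist: button dome near expected
for n,cc,im in(('w',c,w),('t',T,t)):
    for nm,p in(('button',(.4325,.0335,.039)),('bayR',(.4555,.1165,.077)),('bayM',(.458,.1805,.077)),('bayL',(.4605,.2445,.077)),('shaker',(.621,.133,.093))):
        u,v=proj(cc,p).round().astype(int)
        if 5<u<507 and 5<v<379: print(n,nm,(u,v),im[v-2:v+3,u-2:u+3].reshape(-1,3).mean(0).round())
g=cv2.Canny(cv2.cvtColor(w,cv2.COLOR_BGR2GRAY),40,120)
for z0 in((30,60),(14,28)):
    h=cv2.HoughCircles(cv2.medianBlur(cv2.cvtColor(w,cv2.COLOR_BGR2GRAY),3),cv2.HOUGH_GRADIENT,1,30,param1=80,param2=25,minRadius=z0[0],maxRadius=z0[1])
    if h is not None: print([(k.round().tolist(),onz(c,k[:2],.077).round(3).tolist()) for k in h[0][:5]])
h=cv2.HoughCircles(cv2.resize(cv2.cvtColor(t,cv2.COLOR_BGR2GRAY),None,fx=3,fy=3,interpolation=cv2.INTER_CUBIC),cv2.HOUGH_GRADIENT,1,40,param1=80,param2=20,minRadius=20,maxRadius=34)
if h is not None: print('top',[((k/3).round(1).tolist(),onz(T,k[:2]/3,.077).round(3).tolist()) for k in h[0][:8]])
E
```

```text
clock: 66.35
position: [0.4324, 0.0394, 0.0447]
ee_rot: [0.001, 0.719, 0.695, -0.002]
contact_force: [-2.2, -8.4, -1.2]
width: -0.0
gripper_force: 4.3
clock: 66.95
position: [0.4331, 0.0337, 0.039]
ee_rot: [0.0, 0.719, 0.695, 0.0]
contact_force: [-0.7, 0.3, 2.4]
width: -0.0
gripper_force: 1.4
clock: 67.75
position: [0.4301, -0.0703, 0.1983]
ee_rot: [0.002, 0.721, 0.693, -0.0]
contact_force: [0.2, 0.4, 0.0]
width: -0.0002
gripper_force: 0.0
clock: 67.95
position: [0.4291, -0.0654, 0.1969]
ee_rot: [-0.001, 0.719, 0.695, 0.0]
contact_force: [-0.2, 0.3, -0.1]
width: -0.0001
gripper_force: 0.0
{'clock': 67.95, 'qpos': [-0.312, 0.087, 1.838, 0.001, 1.217, -0.278], 'position': [0.429, -0.065, 0.197], 'ee_rot': [-0.001, 0.719, 0.695, 0.0], 'contact_force': [-0.174, 0.287, -0.08], 'width': -0.0}
w button (np.int64(255), np.int64(76)) [185. 190. 198.]
t button (np.int64(244), np.int64(230)) [151. 155. 164.]
t bayR (np.int64(216), np.int64(222)) [197. 200. 210.]
t bayM (np.int64(194), np.int64(221)) [197. 199. 209.]
t bayL (np.int64(173), np.int64(220)) [196. 199. 210.]
t shaker (np.int64(211), np.int64(166)) [155. 165. 174.]
top [([132.1999969482422, 145.5, 7.599999904632568], [0.685, 0.375, 0.077]), ([208.8000030517578, 169.5, 7.099999904632568], [0.613, 0.141, 0.077]), ([340.20001220703125, 52.20000076293945, 10.0], [0.997, -0.267, 0.077])]
```

```bash
python3 - <<'E'
from h import *
t=cv2.imread('pics/fin_t.png');t0=cv2.imread('pics/top0.png');T=cam('top')
print('empty dish',t0[222:227,245:255].reshape(-1,3).mean(0))
d=np.abs(t.astype(int)-np.array([197,199,210])).max(2)<10
d[:200]=0;d[245:]=0;d[:,:150]=0;d[:,260:]=0
m=cv2.morphologyEx(d.astype(np.uint8),cv2.MORPH_OPEN,np.ones((3,3)))
for k in cv2.findContours(m,0,1)[0]:
    if cv2.contourArea(k)>60: (x,y),r=cv2.minEnclosingCircle(k);print((round(x,1),round(y,1),round(r,1)),cv2.contourArea(k),onz(T,(x,y),.077).round(4))
E
```

```text
empty dish [231.88 239.78 244.18]
(192.5, 220.1, 9.0) 198.0 [0.4596 0.186  0.077 ]
(214.6, 220.7, 9.1) 209.5 [0.4581 0.1206 0.077 ]
(171.0, 219.8, 9.3) 221.0 [0.46   0.2497 0.077 ]
```

Three upright lids sit about 65 mm apart in the bays. The button is up, the carriage is locked and the arm is clear, so I'm handing in.

```bash
python3 -c "
from rig import manip
print(manip.sign_off())"
```

```text
the job is handed in; nothing more can be done
None
```

The job is handed in: the shaker is on the mat, the carriage was stroked and locked at each end, and all three cups are standing in their bays with the carriage locked at the serving end, but I viewed 16 pictures against the limit of 14.

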